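# Load the barrel tumbler

## Task

The loading opening of the orange barrel tumbler has come to rest out of sight, away from the top. Turn the barrel by gripping only its black-rimmed hand wheel until the opening points straight up, then take the steel scoop and tip its three brass balls over the raised yellow collar into the barrel. Stand the empty scoop upright on the bench top again and leave the opening pointing up; do not touch the barrel itself with the gripper, and leave the bottle, dish, loupe and steel block where they are.

Things in the scene. Friction and masses are not known exactly. Their poses are not given: they have to be found in the camera images.
- tumbler: Fixed green stand. Origin on the bench below the middle of the barrel; x to its rear (away from the robot, turned to the robot's left), y along the axle towards the hand wheel, z up. Base plate x -50 to +120, y -70 to +70 mm, 15 mm high, no plate below the wheel except for the hood's foot at x +80 to +120. Axle 115 mm above the bench, on two posts at y -56 and +58 mm, 46 mm long in x, 135 mm high
- hood_edge (a point): Middle of the front lower edge of the stand's flat hood, 256 mm above the bench. From here the hood runs 182 mm to the rear (stand's x), 50 mm wide in y, over the hand wheel, with its post behind. So the wheel is reached only from the front (stand's -x), the tool tilted about 45 degrees, at rim points about 43 to 87 degrees forward of the top
- wheel_mid (a point): Centre of the hand wheel on the axle, fixed at x 0, y +102, z +115 mm of the stand. The wheel is an upright plain disc across the axle, 180 mm across, with a black rubber rim 12 mm thick along the axle; 33 mm free on the side of the barrel, all free on the other. Pinch the rim across its thickness, about 10 mm in from the edge
- wheel (a joint): Angle of hand wheel and barrel together, rad. 0 or any whole turn: opening straight up; growing angles carry the top to the rear (+x of the stand) and the front of the rim upwards. Balanced, turns freely with slight bearing friction (0.015 N m), stays where it is left, no detents, nearly two turns either way from 0
- barrel: Orange hollow barrel on the axle, 116 mm across and 94 mm long along the axle, turning with the hand wheel. Origin at its middle on the axle, z through the middle of the opening. A flat dark balance weight, 6 mm thick, is fixed on the outside opposite the opening
- barrel_mid (a point): Middle of the hollow barrel, on the axle, 115 mm above the bench. Inside, the barrel is 106 mm across and 84 mm long
- port (a point): Centre of the mouth of the yellow collar round the barrel's only opening, 75 mm from the axle; z points out of the opening, y along the axle. Mouth 60 mm along the axle, 50 mm across it; the collar stands about 17 mm proud of the barrel, walls 4 mm. With the opening up the mouth is 190 mm above the bench
- scoop: Loose steel scoop, about 0.12 kg. Origin under its tray, x from pouring lip to handle, z up. Tray 46 mm wide, walls 26 mm high; floor 4 mm thick, x -12 to +22, then a 30 degree ramp up to the lip edge at x -42, z +21 mm. Tipped lip-down 45 degrees it empties. Wooden upright handle at x +36: 12 mm thick (y), 22 wide (x), 80 mm high, above 30 mm free to be pinched across y
- ball0_center (a point): Centre of a brass ball, 12 mm across, 10 g, at the start in the scoop
- ball1_center (a point): Centre of a second such ball
- ball2_center (a point): Centre of a third such ball
- oil_bottle: Bystander: cream oil bottle with a red nozzle, 39 mm across, 98 mm high, origin under its middle
- flux_dish: Bystander: round cream glazed dish, 60 mm across, 26 mm high, origin under its middle
- loupe: Bystander: black loupe, 39 mm across, 28 mm high, origin under its middle
- steel_block: Bystander: polished steel block 50 x 50 x 16 mm, origin under its middle
Mind the look-alikes: they are no part of the job. There is more than one size of the scoop; the one meant has the size given above.

How it is judged:
On the way, in this order (a step that is already met when the one before it is completed fails the run):
1. the opening points straight up (within 8 degrees) and the wheel rests, balls still in the scoop (angle between port's own z axis and vertical below 0.14 rad and velocity of joint wheel between -0.05 and 0.05 rad/s and distance between each of ball0_center, ball1_center, ball2_center and scoop below 0.05 m and distance of scoop from where it was at the start of the episode below 0.03 m), for 0.2 s.
2. all three balls are inside the barrel (distance between each of ball0_center, ball1_center, ball2_center and barrel_mid below 0.062 m and height (world z) of each of ball0_center, ball1_center, ball2_center below 0.15 m), for 0.2 s.
At the end, for the whole second after the job is handed in: All three balls lie inside the barrel, its opening points up within 11 degrees, and the scoop stands upright (within 6 degrees) at rest on the bench top, released (all of step 2 and angle between port's own z axis and vertical below 0.2 rad and angle between scoop's own z axis and vertical below 0.1 rad and height (world z) of scoop between -0.006 and 0.006 m and linear speed of scoop below 0.02 m/s); the robot touches nothing.
It fails at once if the gripper touches the barrel or its collar with more than 2 N (contact force between the fingers and barrel above 2 N).
It fails at once if a bystander (bottle, dish, loupe, steel block) is moved more than 20 mm (distance of any of oil_bottle, flux_dish, loupe, steel_block from where it was at the start of the episode above 0.02 m).
It also fails if it takes over 72 s, if anything falls off the work surface, if the arm or the gripper's body presses on something with over 40 N, if the wrist force passes 120 N, or if a joint passes its speed limit or range.

## Robot

A 6-joint arm with a two-finger parallel gripper is mounted at the origin on a cart in front of the work surface, level with it; the furniture and walls round the work are solid. World frame = base frame: x ahead of the robot, y to its left, z up, the work surface at z = 0. Lengths are in m, angles in rad, forces in N, time in s.
With the tool pointing down it reaches from about 0.275 to 0.825 m from the base axis. Payload 4.9 kg.
Tool frame: the origin (TCP) lies midway between the tips of the shut fingers; the grasp point (between the pads) lies 19 mm behind it; y points along the fingers, x is the direction in which the jaws open and shut, and the axes are right-handed (so a half turn about y gives the same grasp; the last joint's range is limited). The gripper opens to 85 mm and grips with 20 to 120 N. Pads are 22 mm wide; open, the fingers measure 114 mm over their backs; the gripper's body (76 mm by 85 mm) begins 54 mm behind the grasp point. The pads swing forward as they close: fully open they stand 13 mm farther back than shut.
Start: joints at [1.029, 0.326, -0.193, 1.052, 0, 1.437], TCP at [0.218, 0.505, 0.231] pointing down, gripper open.
Joint ranges: [-2.65, 2.65], [-0.97, 1.79], [-1.3, 1.35], [-1.93, 2.1], [-1.47, 1.37], [-3.14, 3.14]. Speed limits (rad/s): [2.57, 2.57, 3.14, 3.14, 3.14, 3.14].

## Interface

Orientations are given as a unit quaternion [x, y, z, w].
In Python, from plant import arm, optics, ticket gives the robot as it stands.
- The arm moves only by the shell command python3 -m handwheel 'ROWS' [FORCE]. ROWS is JSON, a list of rows, each an object of numbers: "dx", "dy", "dz": the shift along the world's x, y, z in cm; "ax", "ay", "az": the turn, a rotation vector about the world's x, y, z in degrees; "jaw": the opening, from 0 (shut) to 1 (fully open). A call has 1 to 20 rows; each row is the pose to reach, as a shift and turn from the pose commanded when the call began; what a row does not reach only later rows make up. A row lasts 1/12 s, in which the tool goes at most 41.7 mm and 7.16 degrees, less where a joint would pass 70% of its speed; a pose out of reach is approached as far as the arm can. A call with a gripper value outside its range is refused whole. The fingers move at their own pace and stop on an object; FORCE is the grip in N (left out, the last holds). Time passes only in rows, so rows that repeat a pose let the fingers close. It gives the time, the measured TCP pose, the force and the opening at its end, in the units of the state.
- arm.read_state(): the state, without advancing time (a new reading comes with each control period).
- optics.snapshot(name): name is "scene" or "top"; returns a dict with "image" (420x560x3 uint8, red, green, blue), "intrinsics" (3x3 intrinsics, pixels), "R" (3x3) and "t" (3): a world point X has camera coordinates R X + t. Camera axes: x right, y down, z forward; pixel columns grow to the right and rows downward; lengths in m; the calibration is good to about 2 mm. A picture is of the moment at which its call begins. There is no depth.
- ticket.close_job(): hands the job in, once; it reports no verdict.
Trained networks look in the newest picture that a camera, given by its name, has taken for a name from the list of things; names that differ only in an ending like _2 or _b are one class to them, and where a whole thing is asked for, a point or a joint stands for the part that bears it (a point fixed in the world has none). Each returns a list of dicts, best first, with "p" (0 to 1); they miss things now and then, are a little off and sometimes report something else, mostly with a low value. They report only what shows in the picture. A call takes as long as a camera call. They do not tell look-alikes from the thing itself.
- optics.look_for(camera, label): "point" ([x, y, z] in m, in world coordinates, good to about 4 mm: the middle of the surface that is visible of it).
- optics.pinpoint(camera, label): "point" ([x, y, z] in m, in world coordinates, good to about 4 mm: a listed point, or the origin of a listed thing).
The state is a dict: "time_s": time; "joints": joint angles; "joint_velocities": joint speeds; "tau": joint torques, N m; "ee_pos": TCP position; "orientation": TCP orientation; "wrist_force": force on the tool from outside, world axes, zero at the start; "torque": the same for the moment, N m; "width": finger opening in m.
Only numpy, scipy, OpenCV 4.12 (cv2) and the standard library are available. Lean on these libraries where they do the work, as an engineer would, in place of code of your own. Each camera call takes 0.05 s, during which the arm holds its last target. There are 200 camera calls.

## Working session

There is one attempt and no reset: what is moved stays moved. The work goes in short steps, Python scripts to look and compute and a shell command to move; the robot and the scene stay as the last step left them, time stands still between calls to the robot, and variables do not carry over. Pictures are saved under pics/ and viewed, on a budget of 13 in all, crops included, one or two more only if the job needs it, and the job is handed in when it is done.

```bash
mkdir -p pics; ls
python3 - <<'E'
from plant import arm, optics
import cv2, numpy as np
for c in ["scene","top"]:
    s=optics.snapshot(c); cv2.imwrite(f"pics/{c}0.png",s["image"][:,:,::-1])
    print(c,np.round(s["intrinsics"],1).tolist(),np.round(s["R"],3).tolist(),np.round(s["t"],3).tolist())
    for l in ["tumbler","hood_edge","wheel_mid","barrel_mid","port","scoop","ball0_center","oil_bottle","flux_dish","loupe","steel_block"]:
        print(l,[(np.round(d["point"],3).tolist(),round(d["p"],2)) for d in optics.pinpoint(c,l)][:4])
print(arm.read_state())
E
```

```text
pics
scene [[431.4, 0.0, 275.8], [0.0, 431.4, 204.2], [0.0, 0.0, 1.0]] [[0.888, -0.459, 0.002], [-0.319, -0.619, -0.717], [0.331, 0.637, -0.697]] [-0.545, 0.303, 1.088]
tumbler [([0.622, -0.032, -0.004], 0.89), ([0.621, -0.034, 0.116], 0.47)]
hood_edge [([0.499, -0.06, 0.256], 0.8), ([0.486, -0.203, -0.004], 0.53), ([0.618, -0.028, 0.038], 0.19)]
wheel_mid [([0.523, -0.001, 0.113], 0.68)]
barrel_mid [([0.574, -0.328, 0.002], 0.36)]
port [([0.619, -0.029, 0.04], 0.95)]
scoop [([0.574, -0.33, -0.001], 0.88), ([0.612, -0.224, 0.001], 0.8), ([0.625, -0.034, -0.005], 0.18)]
ball0_center []
oil_bottle [([0.489, -0.206, -0.006], 0.91), ([0.622, -0.029, -0.006], 0.35)]
flux_dish [([0.707, -0.375, 0.003], 0.84)]
loupe [([0.715, -0.193, -0.003], 0.77)]
steel_block [([0.515, 0.331, -0.001], 0.76)]
top [[488.9, 0.0, 277.2], [0.0, 488.9, 215.0], [0.0, 0.0, 1.0]] [[0.028, -1.0, 0.006], [-0.995, -0.028, -0.094], [0.095, -0.003, -0.996]] [-0.047, 0.607, 1.452]
tumbler [([0.619, -0.036, 0.0], 0.77)]
hood_edge [([0.504, -0.059, 0.254], 0.73)]
wheel_mid [([0.523, -0.002, 0.113], 0.61)]
barrel_mid [([0.
[... 365 characters left out ...]
0.001], 0.54)]
{'time_s': 1.2, 'joints': array([ 1.02880917e+00,  3.26207943e-01, -1.92599105e-01,  1.05200106e+00,
        2.52954359e-05,  1.43658251e+00]), 'joint_velocities': array([-1.48638658e-04,  1.24048267e-03, -1.19949309e-03,  6.76028641e-04,
        9.72272439e-05, -2.43512408e-03]), 'tau': array([-2.30273718e-04, -4.43336248e+01,  2.62757689e+01,  1.06504500e-03,
       -2.92245204e-04, -1.97804388e-05]), 'ee_pos': array([0.21810982, 0.504923  , 0.23127685]), 'orientation': array([-0.59087575, -0.38839738,  0.38841262,  0.59088828]), 'wrist_force': array([1.01853494, 0.29984105, 0.31744936]), 'torque': array([-0.01196231, -0.03483189, -0.01880282]), 'width': 0.08527216486338778}
```

View pics/scene0.png

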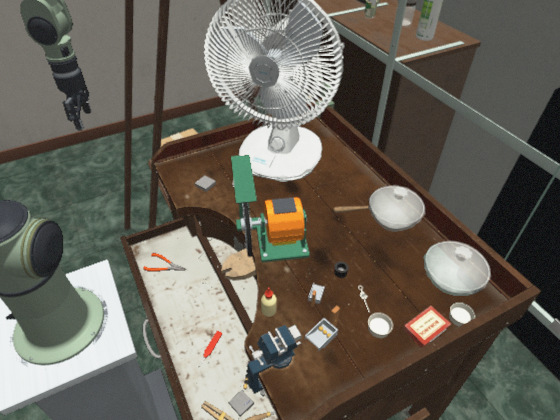

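View pics/top0.png

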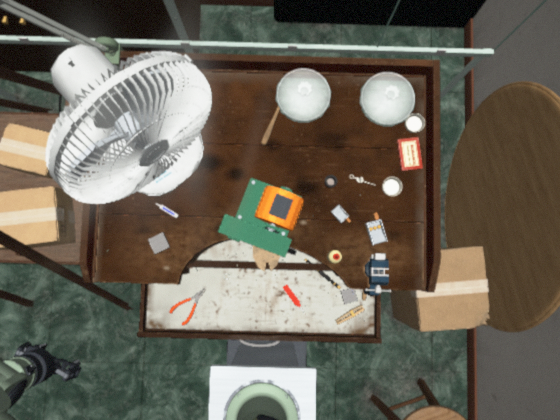

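Both pictures show the barrel with its dark balance weight nearly on top: about (284,205) in scene and (282,205) in top. So the opening points roughly down. The bottle is at scene (268,302), and the two candidate scoops are at (316,292) and (321,333). I'll measure the weight angle and the scoop details next.

```bash
cat > h.py <<'E'
import numpy as np
from scipy.spatial.transform import Rotation as Rn
T0=np.array([0.6205,-0.033,0]); W=np.array([0.523,-0.0015,0.115])
ys=(W-T0)*[1,1,0]; ys/=np.linalg.norm(ys); zs=np.array([0,0,1.]); xs=np.cross(ys,zs)
S=np.c_[xs,ys,zs]                      # stand axes in world
T=(W-[0,0,.115])-0.102*ys
T=(T+T0)/2
def st(p): return T+S@np.asarray(p,float)
def proj(s,X):
    c=s["R"]@np.asarray(X)+s["t"]; p=s["intrinsics"]@c; return p[:2]/p[2]
def tool(tilt, flip=1):                # tool pointing to +xs and down; tilt from vertical (deg)
    a=np.radians(tilt); y=np.sin(a)*xs-np.cos(a)*zs; x=flip*ys
    return Rn.from_matrix(np.c_[x,y,np.cross(x,y)])
E
python3 - <<'E'
from h import *
from plant import optics,arm
import cv2
print("xs",xs,"ys",ys,"T",T)
tiles=[]
for c,box in [("scene",(235,165,90,100)),("top",(215,175,100,80)),("scene",(290,270,70,85)),("top",(315,195,80,100))]:
    s=optics.snapshot(c); im=s["image"]
    x,y,w,h=box; cr=im[y:y+h,x:x+w]; tiles.append(cv2.resize(cr,(400,300),interpolation=cv2.INTER_CUBIC))
    if len(tiles)<3:
        a,b={"scene":((262,192),(306,222)),"top":((258,180),(305,232))}[c]
        sub=im[a[1]:b[1],a[0]:b[0]].astype(int)
        m=((sub.max(2)<110)&(abs(sub[:,:,0]-sub[:,:,2])<35)).astype(np.uint8)
        n,l,stt,ce=cv2.connectedComponentsWithStats(m); k=1+stt[1:,4].argmax(); px=ce[k]+a
        print(c,stt[k]+[a[0],a[1],0,0,0],px)
        for d in range(-30,31,5):
            r=np.radians(d); print(d,np.round(proj(s,st([.064*np.sin(r),0,.115+.064*np.cos(r)])),1),end=' ')
        print()
g=np.vstack([np.hstack(tiles[:2]),np.hstack(tiles[2:])])
cv2.imwrite("pics/c1.png",g[:,:,::-1])
q=Rn.from_quat(arm.read_state()["orientation"]); print(q.as_matrix().round(3))
E
```

```text
xs [ 0.30743048  0.95157054 -0.        ] ys [-0.95157054  0.30743048  0.        ] T [ 0.6202801  -0.03292895  0.        ]
scene [273 197  23  16 302] [283.69536424 204.68543046]
-30 [285.8 213.9] -25 [285.5 211.9] -20 [285.2 209.9] -15 [284.8 208.1] -10 [284.5 206.3] -5 [284.1 204.7] 0 [283.7 203.2] 5 [283.3 201.8] 10 [283.  200.6] 15 [282.6 199.5] 20 [282.3 198.6] 25 [281.9 197.9] 30 [281.6 197.4] 
top [270 195  21  23 306] [280.3627451  206.33006536]
-30 [289.7 209.7] -25 [288. 209.] -20 [286.2 208.2] -15 [284.4 207.5] -10 [282.5 206.8] -5 [280.6 206.1] 0 [278.7 205.4] 5 [276.8 204.8] 10 [274.8 204.1] 15 [273.  203.5] 20 [271.1 202.9] 25 [269.4 202.4] 30 [267.7 201.9] 
[[ 0.397 -0.    -0.918]
 [ 0.918 -0.     0.397]
 [-0.    -1.     0.   ]]
```

View pics/c1.png

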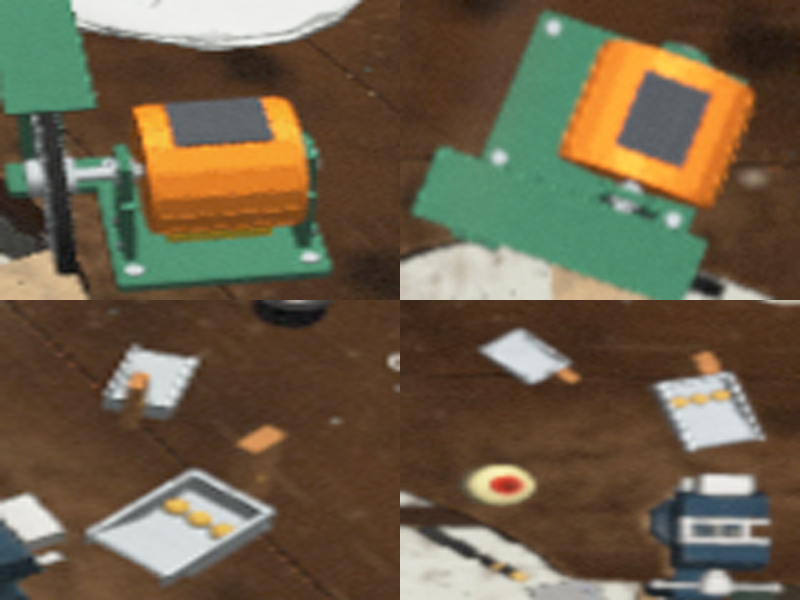

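The upper weight view puts the opening at about 176° from up, so I'll turn the wheel about −176°, rim front downward, in five strokes. The scoop with three brass balls is the larger one, at about (0.575,−0.33), with its handle pointing away from the robot. Next I'll work out the wheel poses.

```bash
cat >> h.py <<'E'
def grip(phi,tilt,r=.080,flip=-1,back=0):   # TCP pose to pinch rim at phi deg forward of top
    a=np.radians(phi); R=tool(tilt,flip); d=R.as_matrix()[:,1]
    return W+S@np.array([-r*np.sin(a),0,r*np.cos(a)])+(.019-back)*d, R
def delta(p0,q0,p,R):                        # row numbers
    v=(R*Rn.from_quat(q0).inv()).as_rotvec(degrees=True)
    return dict(zip(["dx","dy","dz","ax","ay","az"],np.round(np.r_[(np.asarray(p)-p0)*100,v],1).tolist()))
E
python3 - <<'E'
from h import *
from plant import arm
s=arm.read_state(); p0,q0=s["ee_pos"],s["orientation"]
for b in (0,.08): print("grip46",grip(46,48,back=b)[0],delta(p0,q0,*grip(46,48,back=b)))
p,R=grip(46,48)
for ph,t in [(46,48),(52,51.5),(58,55),(64,58.5),(70,62),(76,65.5),(82,69)]:
    print(ph,delta(p,R.as_quat(),*grip(ph,t)))
E
```

```text
grip46 [ 0.50964908 -0.04282427  0.15785919] {'dx': 29.2, 'dy': -54.8, 'dz': -7.3, 'ax': 47.7, 'ay': 21.6, 'az': -79.2}
grip46 [ 0.49137185 -0.09939664  0.21138964] {'dx': 27.3, 'dy': -60.4, 'dz': -2.0, 'ax': 47.7, 'ay': 21.6, 'az': -79.2}
46 {'dx': 0.0, 'dy': 0.0, 'dz': 0.0, 'ax': 0.0, 'ay': 0.0, 'az': 0.0}
52 {'dx': -0.1, 'dy': -0.5, 'dz': -0.5, 'ax': 3.3, 'ay': -1.1, 'az': -0.0}
58 {'dx': -0.3, 'dy': -0.8, 'dz': -1.1, 'ax': 6.7, 'ay': -2.2, 'az': 0.0}
64 {'dx': -0.4, 'dy': -1.2, 'dz': -1.8, 'ax': 10.0, 'ay': -3.2, 'az': 0.0}
70 {'dx': -0.5, 'dy': -1.4, 'dz': -2.4, 'ax': 13.3, 'ay': -4.3, 'az': -0.0}
76 {'dx': -0.5, 'dy': -1.6, 'dz': -3.1, 'ax': 16.7, 'ay': -5.4, 'az': 0.0}
82 {'dx': -0.6, 'dy': -1.7, 'dz': -3.9, 'ax': 20.0, 'ay': -6.5, 'az': -0.0}
```

```bash
python3 -m handwheel '[{"dx":2,"dy":-4,"dz":10,"jaw":0.4},{"dx":4,"dy":-14,"dz":14,"ax":5,"ay":2,"az":-8},{"dx":9,"dy":-40,"dz":15,"ax":24,"ay":11,"az":-40},{"dx":9,"dy":-40,"dz":15,"ax":24,"ay":11,"az":-40},{"dx":9,"dy":-40,"dz":15,"ax":24,"ay":11,"az":-40},{"dx":9,"dy":-40,"dz":15,"ax":24,"ay":11,"az":-40},{"dx":9,"dy":-40,"dz":15,"ax":24,"ay":11,"az":-40},{"dx":9,"dy":-40,"dz":15,"ax":24,"ay":11,"az":-40},{"dx":13,"dy":-67,"dz":15,"ax":47.7,"ay":21.6,"az":-79.2},{"dx":13,"dy":-67,"dz":15,"ax":47.7,"ay":21.6,"az":-79.2},{"dx":13,"dy":-67,"dz":15,"ax":47.7,"ay":21.6,"az":-79.2},{"dx":13,"dy":-67,"dz":15,"ax":47.7,"ay":21.6,"az":-79.2},{"dx":13,"dy":-67,"dz":15,"ax":47.7,"ay":21.6,"az":-79.2},{"dx":13,"dy":-67,"dz":15,"ax":47.7,"ay":21.6,"az":-79.2},{"dx":13,"dy":-67,"dz":15,"ax":47.7,"ay":21.6,"az":-79.2},{"dx":13,"dy":-67,"dz":15,"ax":47.7,"ay":21.6,"az":-79.2},{"dx":13,"dy":-67,"dz":15,"ax":47.7,"ay":21.6,"az":-79.2},{"dx":13,"dy":-67,"dz":15,"ax":47.7,"ay":21.6,"az":-79.2}]' 30
python3 - <<'E'
from h import *
from plant import arm
s=arm.read_state(); p0,q0=s["ee_pos"],s["orientation"]; print(s["joints"].round(2),p0)
for b in (.2,.08,0): print(delta(p0,q0,*grip(46,48,back=b)))
E
```

```text
[ 1.03  0.33 -0.19  1.05  0.    1.44] [0.21812581 0.50491397 0.23128977]
{'dx': 24.6, 'dy': -68.9, 'dz': 6.0, 'ax': 47.7, 'ay': 21.6, 'az': -79.2}
{'dx': 27.3, 'dy': -60.4, 'dz': -2.0, 'ax': 47.7, 'ay': 21.6, 'az': -79.2}
{'dx': 29.2, 'dy': -54.8, 'dz': -7.3, 'ax': 47.7, 'ay': 21.6, 'az': -79.2}$[0]: bad value
```

```bash
python3 -m handwheel '[{"dx":2,"dy":-4,"dz":10,"ax":0,"ay":0,"az":0,"jaw":0.4}]' 30; python3 -m handwheel --help | head -20
```

```text
time_s: 1.48
ee_pos: [0.2231, 0.4879, 0.2632]
orientation: [0.592, 0.385, -0.393, -0.589]
wrist_force: [-0.4, -0.2, -0.4]
width: 0.0757invalid input: not JSON, or not a number
```

```bash
python3 -m handwheel '[{"dx":1,"dy":-2,"dz":6,"ax":0,"ay":0,"az":0,"jaw":0.4},{"dx":4,"dy":-14,"dz":11,"ax":5,"ay":2,"az":-8,"jaw":0.4},{"dx":8,"dy":-38,"dz":11,"ax":24,"ay":11,"az":-40,"jaw":0.4},{"dx":8,"dy":-38,"dz":11,"ax":24,"ay":11,"az":-40,"jaw":0.4},{"dx":8,"dy":-38,"dz":11,"ax":24,"ay":11,"az":-40,"jaw":0.4},{"dx":8,"dy":-38,"dz":11,"ax":24,"ay":11,"az":-40,"jaw":0.4},{"dx":8,"dy":-38,"dz":11,"ax":24,"ay":11,"az":-40,"jaw":0.4},{"dx":8,"dy":-38,"dz":11,"ax":24,"ay":11,"az":-40,"jaw":0.4},{"dx":12,"dy":-65.5,"dz":11,"ax":47.7,"ay":21.6,"az":-79.2,"jaw":0.4},{"dx":12,"dy":-65.5,"dz":11,"ax":47.7,"ay":21.6,"az":-79.2,"jaw":0.4},{"dx":12,"dy":-65.5,"dz":11,"ax":47.7,"ay":21.6,"az":-79.2,"jaw":0.4},{"dx":12,"dy":-65.5,"dz":11,"ax":47.7,"ay":21.6,"az":-79.2,"jaw":0.4},{"dx":12,"dy":-65.5,"dz":11,"ax":47.7,"ay":21.6,"az":-79.2,"jaw":0.4},{"dx":12,"dy":-65.5,"dz":11,"ax":47.7,"ay":21.6,"az":-79.2,"jaw":0.4},{"dx":12,"dy":-65.5,"dz":11,"ax":47.7,"ay":21.6,"az":-79.2,"jaw":0.4},{"dx":12,"dy":-65.5,"dz":11,"ax":47.7,"ay":21.6,"az":-79.2,"jaw":0.4},{"dx":12,"dy":-65.5,"dz":11,"ax":47.7,"ay":21.6,"az":-79.2,"jaw":0.4},{"dx":12,"dy":-65.5,"dz":11,"ax":47.7,"ay":21.6,"az":-79.2,"jaw":0.4},{"dx":12,"dy":-65.5,"dz":11,"ax":47.7,"ay":21.6,"az":-79.2,"jaw":0.4},{"dx":12,"dy":-65.5,"dz":11,"ax":47.7,"ay":21.6,"az":-79.2,"jaw":0.4}]' 30
cat > d.py <<'E'
from h import *
from plant import arm
import sys
s=arm.read_state(); p0,q0=s["ee_pos"],s["orientation"]; print(s["time_s"],s["joints"].round(2),p0.round(4),"F",s["wrist_force"].round(1),s["width"].round(4))
d=(S.T@(p0-.019*Rn.from_quat(q0).as_matrix()[:,1]-W))*1000
print("grasp pt rel wheel (stand)",d.round(1),"r",np.hypot(d[0],d[2]).round(1),"phi",np.degrees(np.arctan2(-d[0],d[2])).round(1))
E
python3 - <<'E'
from d import *
for b in (.2,.08,0): print(delta(p0,q0,*grip(46,48,back=b)))
E
```

```text
time_s: 3.15
ee_pos: [0.3461, -0.1682, 0.3783]
orientation: [-0.354, 0.057, -0.147, 0.922]
wrist_force: [-0.7, 1.2, 0.5]
width: 0.0338Traceback (most recent call last):
  File "<stdin>", line 1, in <module>
  File "d.py", line 4, in <module>
    s=arm.read_state(); p0,q0=s["ee_pos"],s["orientation"]; print(s["time_s"],s["joints"].round(2),p0.round(4),"F",s["wrist_force"].round(1),s["width"].round(4))
                                                                                                                                             ^^^^^^^^^^^^^^^^
AttributeError: 'float' object has no attribute 'round'
```

```bash
sed -i 's/s\["width"\].round(4)/round(s["width"],4)/' d.py
python3 - <<'E'
from d import *
for b in (.2,.08,0): print(delta(p0,q0,*grip(46,48,back=b)))
E
```

```text
3.15 [-1.1   0.3  -0.17  1.76  0.55  0.59] [ 0.3461 -0.1682  0.3783] F [-0.7  1.2  0.5] 0.0338
grasp pt rel wheel (stand) [-227.1  117.1  276.1] r 357.5 phi 39.4
{'dx': 11.8, 'dy': -1.6, 'dz': -8.7, 'ax': 0.0, 'ay': -0.0, 'az': 0.2}
{'dx': 14.5, 'dy': 6.9, 'dz': -16.7, 'ax': 0.0, 'ay': -0.0, 'az': 0.2}
{'dx': 16.4, 'dy': 12.5, 'dz': -22.0, 'ax': 0.0, 'ay': -0.0, 'az': 0.2}
```

```bash
python3 -m handwheel '[{"dx":11.8,"dy":-1.6,"dz":-8.7,"ax":0,"ay":0,"az":0,"jaw":0.4},{"dx":11.8,"dy":-1.6,"dz":-8.7,"ax":0,"ay":0,"az":0,"jaw":0.4},{"dx":11.8,"dy":-1.6,"dz":-8.7,"ax":0,"ay":0,"az":0,"jaw":0.4},{"dx":11.8,"dy":-1.6,"dz":-8.7,"ax":0,"ay":0,"az":0,"jaw":0.4},{"dx":12.7,"dy":1.2,"dz":-11.4,"ax":0,"ay":0,"az":0,"jaw":0.4},{"dx":13.6,"dy":4.1,"dz":-14,"ax":0,"ay":0,"az":0,"jaw":0.4},{"dx":14.5,"dy":6.9,"dz":-16.7,"ax":0,"ay":0,"az":0,"jaw":0.4},{"dx":14.5,"dy":6.9,"dz":-16.7,"ax":0,"ay":0,"az":0,"jaw":0.4},{"dx":14.5,"dy":6.9,"dz":-16.7,"ax":0,"ay":0,"az":0,"jaw":0.4}]' 30
python3 - <<'E'
from d import *
from plant import optics
import cv2
print(delta(p0,q0,*grip(46,48)))
im=optics.snapshot("scene")["image"][150:280,190:330]; im2=optics.snapshot("top")["image"][170:300,200:340]
cv2.imwrite("pics/w1.png",cv2.resize(np.hstack([im,im2]),(800,372),interpolation=cv2.INTER_CUBIC)[:,:,::-1])
for c in("scene","top"): print(c,[(np.round(d["point"],4).tolist(),round(d["p"],2)) for d in optics.pinpoint(c,"wheel_mid")][:2])
E
```

```text
time_s: 3.9
ee_pos: [0.4894, -0.0926, 0.2121]
orientation: [-0.354, 0.056, -0.143, 0.923]
wrist_force: [1.0, 0.3, 0.5]
width: 0.0342
3.9 [-0.77  0.49 -0.31  1.24  0.73  0.93] [ 0.4894 -0.0926  0.2121] F [1.  0.3 0.5] 0.0342
grasp pt rel wheel (stand) [-111.1    3.8  109.8] r 156.2 phi 45.3
{'dx': 2.0, 'dy': 5.0, 'dz': -5.4, 'ax': -0.1, 'ay': -0.1, 'az': -0.2}
scene []
top [([0.5237, -0.0014, 0.111], 0.65)]
```

View pics/w1.png

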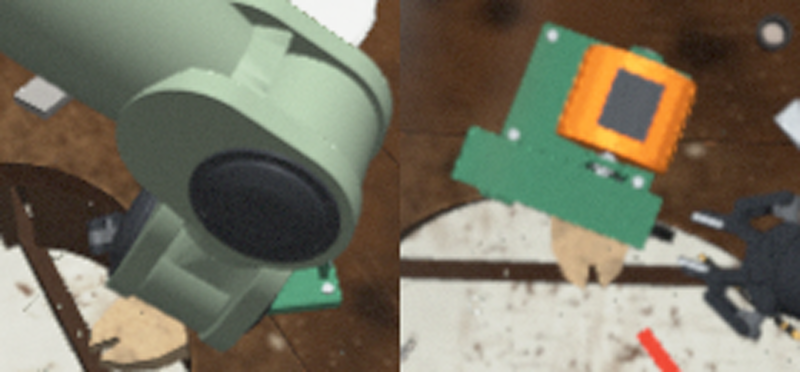

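The top view shows the open fingers astride the wheel plane, with the rim at (658,232) between the tips at (710,220) and (695,265). Now I'll move in and pinch.

```bash
python3 -m handwheel '[{"dx":0.7,"dy":1.7,"dz":-1.8,"ax":0,"ay":0,"az":0,"jaw":0.4},{"dx":1.3,"dy":3.3,"dz":-3.6,"ax":0,"ay":0,"az":0,"jaw":0.4},{"dx":2,"dy":5,"dz":-5.4,"ax":0,"ay":0,"az":0,"jaw":0.4},{"dx":2,"dy":5,"dz":-5.4,"ax":0,"ay":0,"az":0,"jaw":0.4},{"dx":2,"dy":5,"dz":-5.4,"ax":0,"ay":0,"az":0,"jaw":0.4}]' 30; python3 d.py; python3 -m handwheel '[{"dx":0,"dy":0,"dz":0,"ax":0,"ay":0,"az":0,"jaw":0},{"dx":0,"dy":0,"dz":0,"ax":0,"ay":0,"az":0,"jaw":0},{"dx":0,"dy":0,"dz":0,"ax":0,"ay":0,"az":0,"jaw":0},{"dx":0,"dy":0,"dz":0,"ax":0,"ay":0,"az":0,"jaw":0},{"dx":0,"dy":0,"dz":0,"ax":0,"ay":0,"az":0,"jaw":0}]' 30; python3 d.py
```

```text
time_s: 4.52
ee_pos: [0.5106, -0.0465, 0.1586]
orientation: [-0.354, 0.056, -0.145, 0.922]
wrist_force: [0.2, -0.5, 1.0]
width: 0.0342
4.5167 [-0.68  0.52 -0.41  1.02  0.77  1.05] [ 0.5106 -0.0465  0.1586] F [ 0.2 -0.5  1. ] 0.0342
grasp pt rel wheel (stand) [-60.7  -2.1  56.4] r 82.8 phi 47.1
time_s: 4.93
ee_pos: [0.5063, -0.0463, 0.1584]
orientation: [-0.355, 0.061, -0.144, 0.922]
wrist_force: [-17.9, -1.0, 6.7]
width: 0.0115
4.9333 [-0.68  0.52 -0.41  1.03  0.76  1.05] [ 0.5063 -0.0463  0.1584] F [-17.9  -1.    6.7] 0.0115
grasp pt rel wheel (stand) [-61.8   2.   56.1] r 83.5 phi 47.8
```

Run:
```python
from h import *
p,R=grip(48,48,.0835)
for ph,t in [(53,51),(58,54),(63,57),(68,60),(73,63),(78,66),(83,69),(84,70)]:
    print(ph,delta(p,R.as_quat(),*grip(ph,t,.0835)))
```

```text
53 {'dx': -0.1, 'dy': -0.4, 'dz': -0.5, 'ax': 2.9, 'ay': -0.9, 'az': -0.0}
58 {'dx': -0.2, 'dy': -0.7, 'dz': -1.0, 'ax': 5.7, 'ay': -1.8, 'az': -0.0}
63 {'dx': -0.3, 'dy': -1.0, 'dz': -1.6, 'ax': 8.6, 'ay': -2.8, 'az': 0.0}
68 {'dx': -0.4, 'dy': -1.2, 'dz': -2.1, 'ax': 11.4, 'ay': -3.7, 'az': -0.0}
73 {'dx': -0.5, 'dy': -1.4, 'dz': -2.7, 'ax': 14.3, 'ay': -4.6, 'az': 0.0}
78 {'dx': -0.5, 'dy': -1.6, 'dz': -3.4, 'ax': 17.1, 'ay': -5.5, 'az': 0.0}
83 {'dx': -0.5, 'dy': -1.6, 'dz': -4.0, 'ax': 20.0, 'ay': -6.5, 'az': -0.0}
84 {'dx': -0.5, 'dy': -1.6, 'dz': -4.1, 'ax': 20.9, 'ay': -6.8, 'az': -0.0}
```

```bash
python3 -m handwheel '[{"dx":-0.4,"dy":0.1,"dz":0,"ax":0,"ay":0,"az":0,"jaw":0},{"dx":-0.5,"dy":-0.2,"dz":-0.5,"ax":2.9,"ay":-0.9,"az":0,"jaw":0},{"dx":-0.6,"dy":-0.5,"dz":-1.0,"ax":5.7,"ay":-1.8,"az":0,"jaw":0},{"dx":-0.7,"dy":-0.8,"dz":-1.6,"ax":8.6,"ay":-2.8,"az":0,"jaw":0},{"dx":-0.8,"dy":-1.1,"dz":-2.1,"ax":11.4,"ay":-3.7,"az":0,"jaw":0},{"dx":-0.9,"dy":-1.3,"dz":-2.7,"ax":14.3,"ay":-4.6,"az":0,"jaw":0},{"dx":-0.9,"dy":-1.5,"dz":-3.4,"ax":17.1,"ay":-5.5,"az":0,"jaw":0},{"dx":-0.9,"dy":-1.5,"dz":-4.0,"ax":20,"ay":-6.5,"az":0,"jaw":0},{"dx":-0.9,"dy":-1.5,"dz":-4.1,"ax":20.9,"ay":-6.8,"az":0,"jaw":0},{"dx":-0.9,"dy":-1.5,"dz":-4.1,"ax":20.9,"ay":-6.8,"az":0,"jaw":0},{"dx":-0.9,"dy":-1.5,"dz":-4.1,"ax":20.9,"ay":-6.8,"az":0,"jaw":0}]' 30; python3 d.py
cat > ang.py <<'E'
from h import *
from plant import optics
import cv2
s=optics.snapshot("top"); im=s["image"].astype(int)
sub=im[175:240,250:320]; m=((sub.max(2)<110)&(abs(sub[:,:,0]-sub[:,:,2])<30)).astype(np.uint8)
n,l,q,ce=cv2.connectedComponentsWithStats(m)
for k in range(1,n):
    if q[k,4]>25: print("dark",ce[k]+[250,175],q[k,4])
for d in range(-100,101,10):
    r=np.radians(d); print(d,np.round(proj(s,st([.064*np.sin(r),0,.115+.064*np.cos(r)])),1).tolist(),end=' ')
cv2.imwrite("pics/ang.png",cv2.resize(im[165:245,230:330].astype(np.uint8),(800,640),interpolation=cv2.INTER_CUBIC)[:600,:,::-1])
for c in("top",): print([(np.round(S.T@(np.array(d["point"])-st([0,0,.115]))*1000,0).tolist(),round(d["p"],2)) for d in optics.pinpoint(c,"port")][:2])
E
python3 ang.py
```

```text
time_s: 5.85
ee_pos: [0.5005, -0.0626, 0.1172]
orientation: [-0.172, 0.029, -0.154, 0.973]
wrist_force: [-7.5, -0.4, 0.9]
width: 0.0116
5.85 [-0.82  0.88 -0.28  1.34  0.96  0.56] [ 0.5005 -0.0626  0.1172] F [-7.5 -0.4  0.9] 0.0116
grasp pt rel wheel (stand) [-82.9   2.6   8.7] r 83.4 phi 84.0
dark [306.45959596 186.98989899] 198
dark [292.66901408 211.54225352] 284
-100 [299.1, 215.7] -90 [299.6, 215.4] -80 [299.5, 214.9] -70 [298.7, 214.2] -60 [297.3, 213.3] -50 [295.3, 212.2] -40 [292.7, 211.0] -30 [289.7, 209.7] -20 [286.2, 208.2] -10 [282.5, 206.8] 0 [278.7, 205.4] 10 [274.8, 204.1] 20 [271.1, 202.9] 30 [267.7, 201.9] 40 [264.6, 201.1] 50 [262.0, 200.5] 60 [259.9, 200.1] 70 [258.4, 200.0] 80 [257.6, 200.2] 90 [257.4, 200.5] 100 [257.8, 201.1] [([48.0, 3.0, -58.0], 0.8)]
```

Stroke 1 worked: the weight moved from −4° to −40°, and the port network agrees at about 140°. I'll repeat it.

```bash
python3 -m handwheel '[{"dx":0,"dy":0,"dz":0,"ax":0,"ay":0,"az":0,"jaw":0.38},{"dx":0,"dy":0,"dz":0,"ax":0,"ay":0,"az":0,"jaw":0.38},{"dx":0,"dy":0,"dz":0,"ax":0,"ay":0,"az":0,"jaw":0.38},{"dx":0,"dy":0.1,"dz":0.7,"ax":-3.8,"ay":1.3,"az":0,"jaw":0.38},{"dx":0,"dy":0.2,"dz":1.4,"ax":-6.6,"ay":2.2,"az":0,"jaw":0.38},{"dx":0.2,"dy":0.6,"dz":2.5,"ax":-12.3,"ay":4,"az":0,"jaw":0.38},{"dx":0.4,"dy":1.2,"dz":3.6,"ax":-18,"ay":5.9,"az":0,"jaw":0.38},{"dx":0.5,"dy":1.6,"dz":4.1,"ax":-20.9,"ay":6.8,"az":0,"jaw":0.38},{"dx":0.5,"dy":1.6,"dz":4.1,"ax":-20.9,"ay":6.8,"az":0,"jaw":0.38},{"dx":0.5,"dy":1.6,"dz":4.1,"ax":-20.9,"ay":6.8,"az":0,"jaw":0},{"dx":0.5,"dy":1.6,"dz":4.1,"ax":-20.9,"ay":6.8,"az":0,"jaw":0},{"dx":0.5,"dy":1.6,"dz":4.1,"ax":-20.9,"ay":6.8,"az":0,"jaw":0},{"dx":0.5,"dy":1.6,"dz":4.1,"ax":-20.9,"ay":6.8,"az":0,"jaw":0},{"dx":0.5,"dy":1.6,"dz":4.1,"ax":-20.9,"ay":6.8,"az":0,"jaw":0}]' 30; python3 d.py; python3 ang.py
```

```text
time_s: 7.12
ee_pos: [0.5064, -0.0459, 0.1578]
orientation: [-0.352, 0.058, -0.146, 0.923]
wrist_force: [-3.1, -2.4, 8.0]
width: 0.0117
7.1167 [-0.68  0.52 -0.42  1.02  0.77  1.05] [ 0.5064 -0.0459  0.1578] F [-3.1 -2.4  8. ] 0.0117
grasp pt rel wheel (stand) [-61.5   2.2  55.5] r 82.9 phi 48.0
dark [305.81111111 186.73333333] 180
dark [292.76223776 211.63986014] 286
dark [308.15267176 235.87022901] 131
-100 [299.1, 215.7] -90 [299.6, 215.4] -80 [299.5, 214.9] -70 [298.7, 214.2] -60 [297.3, 213.3] -50 [295.3, 212.2] -40 [292.7, 211.0] -30 [289.7, 209.7] -20 [286.2, 208.2] -10 [282.5, 206.8] 0 [278.7, 205.4] 10 [274.8, 204.1] 20 [271.1, 202.9] 30 [267.7, 201.9] 40 [264.6, 201.1] 50 [262.0, 200.5] 60 [259.9, 200.1] 70 [258.4, 200.0] 80 [257.6, 200.2] 90 [257.4, 200.5] 100 [257.8, 201.1] [([50.0, 4.0, -58.0], 0.74)]
```

Strokes 2 and 3, chained with the regrip.

```bash
python3 -m handwheel '[{"dx":-0.1,"dy":-0.4,"dz":-0.5,"ax":2.9,"ay":-0.9,"az":0,"jaw":0},{"dx":-0.2,"dy":-0.7,"dz":-1.0,"ax":5.7,"ay":-1.8,"az":0,"jaw":0},{"dx":-0.3,"dy":-1,"dz":-1.6,"ax":8.6,"ay":-2.8,"az":0,"jaw":0},{"dx":-0.4,"dy":-1.2,"dz":-2.1,"ax":11.4,"ay":-3.7,"az":0,"jaw":0},{"dx":-0.5,"dy":-1.4,"dz":-2.7,"ax":14.3,"ay":-4.6,"az":0,"jaw":0},{"dx":-0.5,"dy":-1.6,"dz":-3.4,"ax":17.1,"ay":-5.5,"az":0,"jaw":0},{"dx":-0.5,"dy":-1.6,"dz":-4.0,"ax":20,"ay":-6.5,"az":0,"jaw":0},{"dx":-0.5,"dy":-1.6,"dz":-4.1,"ax":20.9,"ay":-6.8,"az":0,"jaw":0},{"dx":-0.5,"dy":-1.6,"dz":-4.1,"ax":20.9,"ay":-6.8,"az":0,"jaw":0},{"dx":-0.5,"dy":-1.6,"dz":-4.1,"ax":20.9,"ay":-6.8,"az":0,"jaw":0}]' 30; python3 d.py
python3 -m handwheel '[{"dx":0,"dy":0,"dz":0,"ax":0,"ay":0,"az":0,"jaw":0.38},{"dx":0,"dy":0,"dz":0,"ax":0,"ay":0,"az":0,"jaw":0.38},{"dx":0,"dy":0,"dz":0,"ax":0,"ay":0,"az":0,"jaw":0.38},{"dx":0,"dy":0.1,"dz":0.7,"ax":-3.8,"ay":1.3,"az":0,"jaw":0.38},{"dx":0,"dy":0.2,"dz":1.4,"ax":-6.6,"ay":2.2,"az":0,"jaw":0.38},{"dx":0.2,"dy":0.6,"dz":2.5,"ax":-12.3,"ay":4,"az":0,"jaw":0.38},{"dx":0.4,"dy":1.2,"dz":3.6,"ax":-18,"ay":5.9,"az":0,"jaw":0.38},{"dx":0.5,"dy":1.6,"dz":4.1,"ax":-20.9,"ay":6.8,"az":0,"jaw":0.38},{"dx":0.5,"dy":1.6,"dz":4.1,"ax":-20.9,"ay":6.8,"az":0,"jaw":0.38},{"dx":0.5,"dy":1.6,"dz":4.1,"ax":-20.9,"ay":6.8,"az":0,"jaw":0},{"dx":0.5,"dy":1.6,"dz":4.1,"ax":-20.9,"ay":6.8,"az":0,"jaw":0},{"dx":0.5,"dy":1.6,"dz":4.1,"ax":-20.9,"ay":6.8,"az":0,"jaw":0},{"dx":0.5,"dy":1.6,"dz":4.1,"ax":-20.9,"ay":6.8,"az":0,"jaw":0},{"dx":0.5,"dy":1.6,"dz":4.1,"ax":-20.9,"ay":6.8,"az":0,"jaw":0}]' 30 >/dev/null; python3 d.py; python3 ang.py | grep -v -- -100; python3 ang.py | tail -c 60
python3 -m handwheel '[{"dx":-0.1,"dy":-0.4,"dz":-0.5,"ax":2.9,"ay":-0.9,"az":0,"jaw":0},{"dx":-0.2,"dy":-0.7,"dz":-1.0,"ax":5.7,"ay":-1.8,"az":0,"jaw":0},{"dx":-0.3,"dy":-1,"dz":-1.6,"ax":8.6,"ay":-2.8,"az":0,"jaw":0},{"dx":-0.4,"dy":-1.2,"dz":-2.1,"ax":11.4,"ay":-3.7,"az":0,"jaw":0},{"dx":-0.5,"dy":-1.4,"dz":-2.7,"ax":14.3,"ay":-4.6,"az":0,"jaw":0},{"dx":-0.5,"dy":-1.6,"dz":-3.4,"ax":17.1,"ay":-5.5,"az":0,"jaw":0},{"dx":-0.5,"dy":-1.6,"dz":-4.0,"ax":20,"ay":-6.5,"az":0,"jaw":0},{"dx":-0.5,"dy":-1.6,"dz":-4.1,"ax":20.9,"ay":-6.8,"az":0,"jaw":0},{"dx":-0.5,"dy":-1.6,"dz":-4.1,"ax":20.9,"ay":-6.8,"az":0,"jaw":0},{"dx":-0.5,"dy":-1.6,"dz":-4.1,"ax":20.9,"ay":-6.8,"az":0,"jaw":0}]' 30 >/dev/null; python3 d.py; python3 ang.py | tail -c 60
```

```text
time_s: 8.05
ee_pos: [0.5007, -0.062, 0.1156]
orientation: [-0.172, 0.029, -0.154, 0.973]
wrist_force: [-5.1, -4.1, 0.3]
width: 0.0113
8.05 [-0.82  0.89 -0.28  1.33  0.96  0.56] [ 0.5007 -0.062   0.1156] F [-5.1 -4.1  0.3] 0.0113
grasp pt rel wheel (stand) [-82.3   2.7   7.2] r 82.6 phi 85.0
9.2167 [-0.68  0.52 -0.42  1.02  0.77  1.05] [ 0.5065 -0.0456  0.1578] F [-2.2 -0.7  6.6] 0.0117
grasp pt rel wheel (stand) [-61.2   2.2  55.5] r 82.6 phi 47.8
dark [306.30526316 187.22631579] 190
dark [298.79816514 215.16513761] 109
dark [308.03703704 235.86666667] 135
7.4, 200.5] 100 [257.8, 201.1] [([74.0, 4.0, -19.0], 0.67)]
10.25 [-0.82  0.88 -0.28  1.33  0.96  0.56] [ 0.5007 -0.0618  0.1158] F [-5.1 -3.2 -1.9] 0.0115
grasp pt rel wheel (stand) [-82.1   2.7   7.3] r 82.4 phi 84.9
57.4, 200.5] 100 [257.8, 201.1] [([70.0, 1.0, 28.0], 0.64)]
```

```bash
python3 -m handwheel '[{"dx":0,"dy":0,"dz":0,"ax":0,"ay":0,"az":0,"jaw":0.38},{"dx":0,"dy":0,"dz":0,"ax":0,"ay":0,"az":0,"jaw":0.38},{"dx":0,"dy":0,"dz":0,"ax":0,"ay":0,"az":0,"jaw":0.38},{"dx":0,"dy":0.1,"dz":0.7,"ax":-3.8,"ay":1.3,"az":0,"jaw":0.38},{"dx":0,"dy":0.2,"dz":1.4,"ax":-6.6,"ay":2.2,"az":0,"jaw":0.38},{"dx":0.2,"dy":0.6,"dz":2.5,"ax":-12.3,"ay":4,"az":0,"jaw":0.38},{"dx":0.4,"dy":1.2,"dz":3.6,"ax":-18,"ay":5.9,"az":0,"jaw":0.38},{"dx":0.5,"dy":1.6,"dz":4.1,"ax":-20.9,"ay":6.8,"az":0,"jaw":0.38},{"dx":0.5,"dy":1.6,"dz":4.1,"ax":-20.9,"ay":6.8,"az":0,"jaw":0.38},{"dx":0.5,"dy":1.6,"dz":4.1,"ax":-20.9,"ay":6.8,"az":0,"jaw":0},{"dx":0.5,"dy":1.6,"dz":4.1,"ax":-20.9,"ay":6.8,"az":0,"jaw":0},{"dx":0.5,"dy":1.6,"dz":4.1,"ax":-20.9,"ay":6.8,"az":0,"jaw":0},{"dx":0.5,"dy":1.6,"dz":4.1,"ax":-20.9,"ay":6.8,"az":0,"jaw":0},{"dx":0.5,"dy":1.6,"dz":4.1,"ax":-20.9,"ay":6.8,"az":0,"jaw":0}]' 30 >/dev/null; python3 d.py
python3 -m handwheel '[{"dx":-0.1,"dy":-0.4,"dz":-0.5,"ax":2.9,"ay":-0.9,"az":0,"jaw":0},{"dx":-0.2,"dy":-0.7,"dz":-1.0,"ax":5.7,"ay":-1.8,"az":0,"jaw":0},{"dx":-0.3,"dy":-1,"dz":-1.6,"ax":8.6,"ay":-2.8,"az":0,"jaw":0},{"dx":-0.4,"dy":-1.2,"dz":-2.1,"ax":11.4,"ay":-3.7,"az":0,"jaw":0},{"dx":-0.5,"dy":-1.4,"dz":-2.7,"ax":14.3,"ay":-4.6,"az":0,"jaw":0},{"dx":-0.5,"dy":-1.6,"dz":-3.4,"ax":17.1,"ay":-5.5,"az":0,"jaw":0},{"dx":-0.5,"dy":-1.6,"dz":-4.0,"ax":20,"ay":-6.5,"az":0,"jaw":0},{"dx":-0.5,"dy":-1.6,"dz":-4.1,"ax":20.9,"ay":-6.8,"az":0,"jaw":0},{"dx":-0.5,"dy":-1.6,"dz":-4.1,"ax":20.9,"ay":-6.8,"az":0,"jaw":0},{"dx":-0.5,"dy":-1.6,"dz":-4.1,"ax":20.9,"ay":-6.8,"az":0,"jaw":0}]' 30 >/dev/null; python3 d.py; python3 ang.py | tail -c 60
python3 -m handwheel '[{"dx":0,"dy":0,"dz":0,"ax":0,"ay":0,"az":0,"jaw":0.38},{"dx":0,"dy":0,"dz":0,"ax":0,"ay":0,"az":0,"jaw":0.38},{"dx":0,"dy":0,"dz":0,"ax":0,"ay":0,"az":0,"jaw":0.38},{"dx":0,"dy":0.1,"dz":0.7,"ax":-3.8,"ay":1.3,"az":0,"jaw":0.38},{"dx":0,"dy":0.2,"dz":1.4,"ax":-6.6,"ay":2.2,"az":0,"jaw":0.38},{"dx":0.2,"dy":0.6,"dz":2.5,"ax":-12.3,"ay":4,"az":0,"jaw":0.38},{"dx":0.4,"dy":1.2,"dz":3.6,"ax":-18,"ay":5.9,"az":0,"jaw":0.38},{"dx":0.5,"dy":1.6,"dz":4.1,"ax":-20.9,"ay":6.8,"az":0,"jaw":0.38},{"dx":0.5,"dy":1.6,"dz":4.1,"ax":-20.9,"ay":6.8,"az":0,"jaw":0.38},{"dx":0.5,"dy":1.6,"dz":4.1,"ax":-20.9,"ay":6.8,"az":0,"jaw":0},{"dx":0.5,"dy":1.6,"dz":4.1,"ax":-20.9,"ay":6.8,"az":0,"jaw":0},{"dx":0.5,"dy":1.6,"dz":4.1,"ax":-20.9,"ay":6.8,"az":0,"jaw":0},{"dx":0.5,"dy":1.6,"dz":4.1,"ax":-20.9,"ay":6.8,"az":0,"jaw":0},{"dx":0.5,"dy":1.6,"dz":4.1,"ax":-20.9,"ay":6.8,"az":0,"jaw":0}]' 30 >/dev/null; python3 d.py
cat > port.py <<'E'
from h import *
from plant import optics
import cv2
for c in("top","scene"):
    s=optics.snapshot(c); im=s["image"]
    for f in (optics.pinpoint,optics.look_for):
        print(c,f.__name__,[(np.round(v:=S.T@(np.array(d["point"])-st([0,0,.115]))*1000,0).tolist(),"ang",round(np.degrees(np.arctan2(v[0],v[2])),1),round(d["p"],2)) for d in f(c,"port")][:2])
    if c=="top":
        cv2.imwrite("pics/port.png",cv2.resize(im[165:245,230:330],(700,560),interpolation=cv2.INTER_CUBIC)[:,:,::-1])
        hsv=cv2.cvtColor(im,cv2.COLOR_RGB2HSV)[170:240,245:320]
        m=(hsv[:,:,0]>=21)&(hsv[:,:,0]<35)&(hsv[:,:,1]>130)&(hsv[:,:,2]>80)
        y,x=np.nonzero(m); print("yellow",len(x),(x.mean()+245).round(1),(y.mean()+170).round(1))
        for a in range(-20,50,5):
            r=np.radians(a); print(a,np.round(proj(s,st([.075*np.sin(r),0,.115+.075*np.cos(r)])),1).tolist(),end=' ')
        print()
E
python3 port.py
```

```text
11.5167 [-0.68  0.52 -0.42  1.02  0.77  1.05] [ 0.5065 -0.0456  0.1579] F [-3.1 -0.7  6.4] 0.0115
grasp pt rel wheel (stand) [-61.2   2.1  55.5] r 82.6 phi 47.8
12.35 [-0.82  0.88 -0.28  1.33  0.96  0.56] [ 0.5007 -0.0618  0.1158] F [-5.9 -2.8 -1.9] 0.0118
grasp pt rel wheel (stand) [-82.1   2.7   7.4] r 82.4 phi 84.9
57.4, 200.5] 100 [257.8, 201.1] [([42.0, 1.0, 63.0], 0.69)]
13.6167 [-0.68  0.52 -0.42  1.02  0.77  1.05] [ 0.5065 -0.0456  0.1578] F [-2.7 -1.1  7.4] 0.0117
grasp pt rel wheel (stand) [-61.2   2.2  55.5] r 82.6 phi 47.8
top call [([42.0, 2.0, 65.0], 'ang', np.float64(32.5), 0.78)]
top call [([-1.0, 4.0, 48.0], 'ang', np.float64(-1.6), 0.92)]
yellow 353 267.3 201.0
-20 [287.6, 208.3] -15 [285.5, 207.4] -10 [283.3, 206.6] -5 [281.0, 205.8] 0 [278.7, 205.0] 5 [276.4, 204.2] 10 [274.2, 203.4] 15 [272.0, 202.7] 20 [269.8, 202.0] 25 [267.7, 201.4] 30 [265.7, 200.8] 35 [263.8, 200.3] 40 [262.1, 199.9] 45 [260.5, 199.5] 
scene call []
scene call [([-59.0, -23.0, -19.0], 'ang', np.float64(-108.1), 0.58)]
```

```bash
python3 -m handwheel '[{"dx":-0.1,"dy":-0.4,"dz":-0.5,"ax":2.9,"ay":-0.9,"az":0,"jaw":0},{"dx":-0.2,"dy":-0.7,"dz":-1.0,"ax":5.7,"ay":-1.8,"az":0,"jaw":0},{"dx":-0.3,"dy":-1,"dz":-1.6,"ax":8.6,"ay":-2.8,"az":0,"jaw":0},{"dx":-0.4,"dy":-1.2,"dz":-2.1,"ax":11.4,"ay":-3.7,"az":0,"jaw":0},{"dx":-0.5,"dy":-1.4,"dz":-2.7,"ax":14.3,"ay":-4.6,"az":0,"jaw":0},{"dx":-0.5,"dy":-1.5,"dz":-3.2,"ax":17,"ay":-5.5,"az":0,"jaw":0},{"dx":-0.5,"dy":-1.5,"dz":-3.2,"ax":17,"ay":-5.5,"az":0,"jaw":0},{"dx":-0.5,"dy":-1.5,"dz":-3.2,"ax":17,"ay":-5.5,"az":0,"jaw":0}]' 30 >/dev/null; python3 d.py;python3 port.py
```

```text
14.5833 [-0.8   0.81 -0.31  1.26  0.94  0.66] [ 0.501  -0.0609  0.1242] F [ 0.  -0.  -1.2] 0.0119
grasp pt rel wheel (stand) [-80.6   2.7  17. ] r 82.4 phi 78.1
top call [([6.0, 5.0, 77.0], 'ang', np.float64(4.4), 0.56)]
top call [([-1.0, 4.0, 38.0], 'ang', np.float64(-2.2), 0.94)]
yellow 291 277.6 205.8
-20 [287.6, 208.3] -15 [285.5, 207.4] -10 [283.3, 206.6] -5 [281.0, 205.8] 0 [278.7, 205.0] 5 [276.4, 204.2] 10 [274.2, 203.4] 15 [272.0, 202.7] 20 [269.8, 202.0] 25 [267.7, 201.4] 30 [265.7, 200.8] 35 [263.8, 200.3] 40 [262.1, 199.9] 45 [260.5, 199.5] 
scene call [([1.0, 0.0, 72.0], 'ang', np.float64(0.8), 0.74)]
scene call [([-27.0, -21.0, 47.0], 'ang', np.float64(-29.7), 0.62)]
```

View pics/port.png

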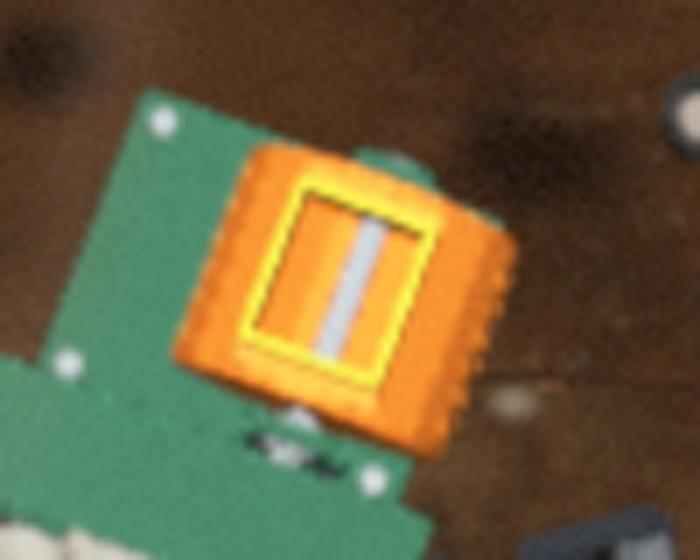

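The picture shows the collar centred at (340,288), with the opening facing up and the axle visible through the mouth. The collar fit gives about 0–2° and the networks 1–4°, all within tolerance. I'll release, back out and locate the scoop.

```bash
python3 -m handwheel '[{"dx":0,"dy":0,"dz":0,"ax":0,"ay":0,"az":0,"jaw":0.38},{"dx":0,"dy":0,"dz":0,"ax":0,"ay":0,"az":0,"jaw":0.38},{"dx":0,"dy":0,"dz":0,"ax":0,"ay":0,"az":0,"jaw":0.38},{"dx":-0.6,"dy":-1.7,"dz":0.8,"ax":0,"ay":0,"az":0,"jaw":0.38},{"dx":-1.2,"dy":-3.4,"dz":1.7,"ax":0,"ay":0,"az":0,"jaw":0.38},{"dx":-1.8,"dy":-5.2,"dz":2.6,"ax":0,"ay":0,"az":0,"jaw":0.38},{"dx":-2.4,"dy":-7,"dz":5,"ax":0,"ay":0,"az":0,"jaw":0.38},{"dx":-2.4,"dy":-9,"dz":9,"ax":0,"ay":0,"az":0,"jaw":0.38},{"dx":-2,"dy":-11,"dz":12.5,"ax":0,"ay":0,"az":0,"jaw":0.38},{"dx":-2,"dy":-11,"dz":15,"ax":0,"ay":0,"az":0,"jaw":0.38},{"dx":-2,"dy":-11,"dz":15,"ax":0,"ay":0,"az":0,"jaw":0.38}]' 30
python3 port.py; python3 d.py
python3 - <<'E'
from h import *
from plant import optics
def bp(s,px,z):
    K,R,t=map(np.array,(s["intrinsics"],s["R"],s["t"])); r=R.T@np.linalg.inv(K)@np.r_[px,1]; c=-R.T@t; return (c+r*(z-c[2])/r[2]).round(4)
import cv2
for c,px,box in(("scene",(335.9,309.1),(300,295,45,60)),("top",(376.6,215.7),(358,205,40,40))):
    s=optics.snapshot(c); print(c,"handle top",bp(s,px,.08)); im=s["image"]
    for l in("scoop","ball0_center","ball1_center"):print(l,[(np.round(d["point"],3).tolist(),round(d["p"],2)) for d in optics.pinpoint(c,l)][:4])
    x,y,w,h=box; h_=cv2.cvtColor(im,cv2.COLOR_RGB2HSV)[y:y+h,x:x+w]; cr=im[y:y+h,x:x+w].astype(int)
    m=((h_[:,:,1]>100)&(h_[:,:,2]>110)&(h_[:,:,0]<22)).astype(np.uint8); n,_,q,ce=cv2.connectedComponentsWithStats(m)
    for k in range(1,n):
        if q[k,4]>=6: p=ce[k]+[x,y]; print("warm",p.round(1),q[k].tolist(),"z.08",bp(s,p,.08),"z.01",bp(s,p,.01))
    big=cv2.resize(im[y:y+h,x:x+w],(400,400*h//w)); cv2.imwrite(f"pics/sc_{c}.png",big[:,:,::-1])
a,b=cv2.imread("pics/sc_scene.png"),cv2.imread("pics/sc_top.png"); b=cv2.copyMakeBorder(b,0,a.shape[0]-400,0,0,0); cv2.imwrite("pics/sc.png",np.hstack([a,b]))
E
```

```text
time_s: 15.8
ee_pos: [0.4831, -0.1723, 0.2812]
orientation: [-0.209, 0.03, -0.154, 0.965]
wrist_force: [0.2, 0.7, -0.1]
width: 0.0321
top call [([5.0, 0.0, 75.0], 'ang', np.float64(4.2), 0.77)]
top call [([0.0, 1.0, 38.0], 'ang', np.float64(0.2), 0.86)]
yellow 323 277.1 205.1
-20 [287.6, 208.3] -15 [285.5, 207.4] -10 [283.3, 206.6] -5 [281.0, 205.8] 0 [278.7, 205.0] 5 [276.4, 204.2] 10 [274.2, 203.4] 15 [272.0, 202.7] 20 [269.8, 202.0] 25 [267.7, 201.4] 30 [265.7, 200.8] 35 [263.8, 200.3] 40 [262.1, 199.9] 45 [260.5, 199.5] 
scene call [([2.0, -1.0, 73.0], 'ang', np.float64(1.6), 0.95)]
scene call [([7.0, -19.0, 52.0], 'ang', np.float64(8.1), 0.98)]
16.1 [-0.96  0.72 -0.03  1.75  0.82  0.5 ] [ 0.4815 -0.1695  0.2754] F [-0.4 -0.8 -0. ] 0.0325
grasp pt rel wheel (stand) [-189.9  -12.1  168.2] r 253.7 phi 48.5
scene handle top [ 0.6092 -0.321   0.08  ]
scoop [([0.576, -0.331, -0.001], 0.46)]
ball0_center []
ball1_center []
warm [306.8 351.8] [4, 54, 8, 6, 32] z.08 [ 0.4929 -0.3826  0.08  ] z.01 [ 0.5141 -0.3535  0.01  ]
top handle top [ 0.6095 -0.3209  0.08  ]
scoop [([0.578, -0.333, 0.002], 0.77), ([0.612, -0.228, -0.002], 0.47)]
ball0_center [([0.615, -0.034, 0.114], 0.55)]
ball1_center []
warm [375.9 215.5] [15, 7, 6, 8, 36] z.08 [ 0.6099 -0.3187  0.08  ] z.01 [ 0.6169 -0.3331  0.01  ]
warm [379.1 226.1] [20, 20, 3, 3, 8] z.08 [ 0.5791 -0.3285  0.08  ] z.01 [ 0.5846 -0.3434  0.01  ]
warm [372.5 227.9] [12, 22, 6, 3, 11] z.08 [ 0.5733 -0.3093  0.08  ] z.01 [ 0.5785 -0.3233  0.01  ]
```

View pics/sc.png

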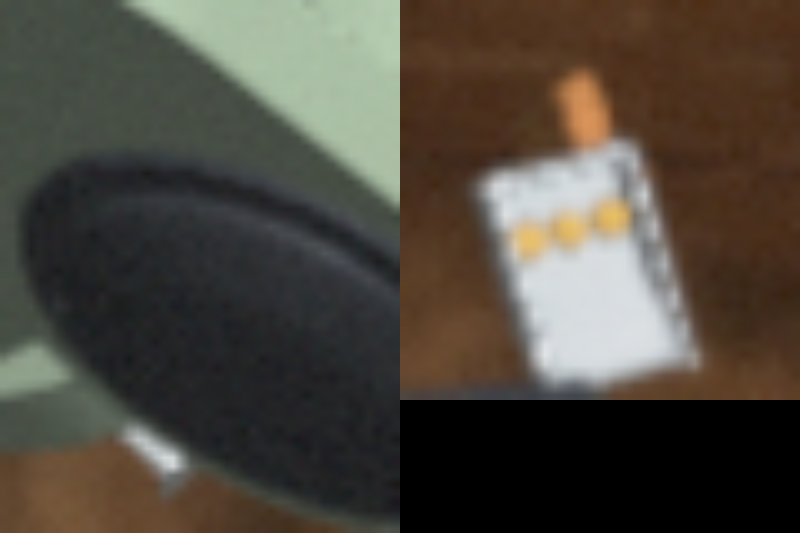

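The top crop shows the handle at (582,108), balls in a row at y≈230 and the lip toward the robot, giving a scoop yaw of about 17.5°. The arm blocks the scene crop.

```bash
cat >> h.py <<'E'
def sc(yaw,tip,g):   # TCP pose with scoop x at yaw deg, tipped lip-down by tip deg, grasp pt at g
    a=np.radians(yaw); t=np.radians(tip); X=np.array([np.cos(a),np.sin(a),0]); Y=np.cross(zs,X)
    d=np.sin(t)*X-np.cos(t)*zs; return np.asarray(g)+.019*d, Rn.from_matrix(np.c_[-Y,d,np.cross(-Y,d)])
E
python3 - <<'E'
from d import *
for z in (.2,.058): print(delta(p0,q0,*sc(17.5,0,[.610,-.3205,z])))
E
```

```text
16.5 [-0.96  0.72 -0.03  1.75  0.82  0.5 ] [ 0.4817 -0.1702  0.2761] F [0.1 0.2 0.8] 0.0322
grasp pt rel wheel (stand) [-190.6  -12.6  168.9] r 254.7 phi 48.4
{'dx': 12.8, 'dy': -15.0, 'dz': -9.5, 'ax': -48.0, 'ay': 48.4, 'az': -48.2}
{'dx': 12.8, 'dy': -15.0, 'dz': -23.7, 'ax': -48.0, 'ay': 48.4, 'az': -48.2}
```

```bash
python3 -m handwheel '[{"dx":6,"dy":-8,"dz":0,"ax":-16,"ay":16,"az":-16,"jaw":0.6},{"dx":6,"dy":-8,"dz":0,"ax":-16,"ay":16,"az":-16,"jaw":0.6},{"dx":6,"dy":-8,"dz":0,"ax":-16,"ay":16,"az":-16,"jaw":0.6},{"dx":9,"dy":-12,"dz":0,"ax":-32,"ay":32,"az":-32,"jaw":0.6},{"dx":9,"dy":-12,"dz":0,"ax":-32,"ay":32,"az":-32,"jaw":0.6},{"dx":9,"dy":-12,"dz":0,"ax":-32,"ay":32,"az":-32,"jaw":0.6},{"dx":12.8,"dy":-15,"dz":0,"ax":-48,"ay":48.4,"az":-48.2,"jaw":0.6},{"dx":12.8,"dy":-15,"dz":0,"ax":-48,"ay":48.4,"az":-48.2,"jaw":0.6},{"dx":12.8,"dy":-15,"dz":0,"ax":-48,"ay":48.4,"az":-48.2,"jaw":0.6},{"dx":12.8,"dy":-15,"dz":-4,"ax":-48,"ay":48.4,"az":-48.2,"jaw":0.6},{"dx":12.8,"dy":-15,"dz":-8,"ax":-48,"ay":48.4,"az":-48.2,"jaw":0.6},{"dx":12.8,"dy":-15,"dz":-10,"ax":-48,"ay":48.4,"az":-48.2,"jaw":0.6},{"dx":12.8,"dy":-15,"dz":-10,"ax":-48,"ay":48.4,"az":-48.2,"jaw":0.6},{"dx":12.8,"dy":-15,"dz":-10,"ax":-48,"ay":48.4,"az":-48.2,"jaw":0.6}]' 60
python3 - <<'E'
from d import *
from plant import optics
import cv2
for z in (.12,.058): print(delta(p0,q0,*sc(17.5,0,[.610,-.3205,z])))
a=optics.snapshot("scene")["image"][230:350,280:400]; b=optics.snapshot("top")["image"][170:270,330:430]
cv2.imwrite("pics/g1.png",np.hstack([cv2.resize(a,(400,400)),cv2.resize(b,(400,400))])[:,:,::-1])
E
```

```text
time_s: 17.67
ee_pos: [0.6095, -0.3187, 0.1752]
orientation: [-0.57, 0.419, -0.416, 0.572]
wrist_force: [0.3, 0.3, 0.7]
width: 0.051
17.6667 [-0.59  0.62  0.14  1.09  0.    2.24] [ 0.6095 -0.3187  0.1752] F [0.3 0.3 0.7] 0.051
grasp pt rel wheel (stand) [-275.3 -179.9   79.2] r 286.4 phi 73.9
{'dx': 0.0, 'dy': -0.2, 'dz': -7.4, 'ax': -0.2, 'ay': -0.1, 'az': -0.2}
{'dx': 0.0, 'dy': -0.2, 'dz': -13.6, 'ax': -0.2, 'ay': -0.1, 'az': -0.2}
```

View pics/g1.png

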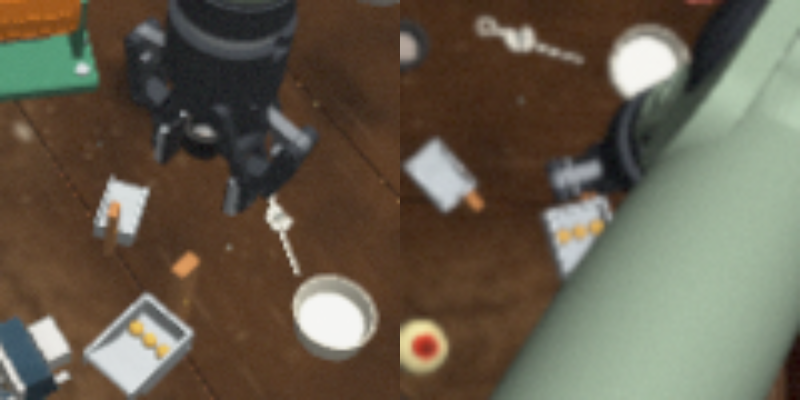

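The scene crop shows the scoop with its three balls and the handle at (186,264), with the open gripper above it. The position agrees with the estimate. Going down to pinch.

```bash
python3 -m handwheel '[{"dx":0,"dy":-0.2,"dz":-3,"ax":0,"ay":0,"az":0,"jaw":0.6},{"dx":0,"dy":-0.2,"dz":-6,"ax":0,"ay":0,"az":0,"jaw":0.6},{"dx":0,"dy":-0.2,"dz":-9,"ax":0,"ay":0,"az":0,"jaw":0.6},{"dx":0,"dy":-0.2,"dz":-12,"ax":0,"ay":0,"az":0,"jaw":0.6},{"dx":0,"dy":-0.2,"dz":-13.6,"ax":0,"ay":0,"az":0,"jaw":0.6},{"dx":0,"dy":-0.2,"dz":-13.6,"ax":0,"ay":0,"az":0,"jaw":0.6},{"dx":0,"dy":-0.2,"dz":-13.6,"ax":0,"ay":0,"az":0,"jaw":0.35},{"dx":0,"dy":-0.2,"dz":-13.6,"ax":0,"ay":0,"az":0,"jaw":0.2},{"dx":0,"dy":-0.2,"dz":-13.6,"ax":0,"ay":0,"az":0,"jaw":0.1},{"dx":0,"dy":-0.2,"dz":-13.6,"ax":0,"ay":0,"az":0,"jaw":0},{"dx":0,"dy":-0.2,"dz":-13.6,"ax":0,"ay":0,"az":0,"jaw":0},{"dx":0,"dy":-0.2,"dz":-13.6,"ax":0,"ay":0,"az":0,"jaw":0},{"dx":0,"dy":-0.2,"dz":-13.6,"ax":0,"ay":0,"az":0,"jaw":0},{"dx":0,"dy":-0.2,"dz":-13.6,"ax":0,"ay":0,"az":0,"jaw":0}]' 60
python3 - <<'E'
from d import *
g=p0-.019*Rn.from_quat(q0).as_matrix()[:,1]; print("g",g)
X=st([0,0,0]); yaw=np.degrees(np.arctan2(xs[1],xs[0])); print(yaw)
hz=g[2]-.021; hx=.078
for tip in (0,15,30,40,45,50,55,60):
    t=np.radians(tip); dx=np.cos(t)*hx-np.sin(t)*hz; dz=np.sin(t)*hx+np.cos(t)*hz
    lip=st([.010,0,.212]); G=lip+dx*xs+[0,0,dz]
    print(tip,G.round(3),delta(p0,q0,*sc(yaw,tip,G)))
    if tip==0: P=sc(yaw,0,G)
    else: print("   rel level", delta(P[0],P[1].as_quat(),*sc(yaw,tip,G)))
E
```

```text
time_s: 18.93
ee_pos: [0.6114, -0.3236, 0.0433]
orientation: [0.57, -0.417, 0.419, -0.57]
wrist_force: [-0.7, -0.1, 7.1]
width: 0.0116
18.9333 [-0.59  0.74 -0.01  0.82 -0.    2.24] [ 0.6114 -0.3236  0.0433] F [-0.7 -0.1  7.1] 0.0116
grasp pt rel wheel (stand) [-279.3 -183.1  -52.7] r 284.3 phi 100.7
g [ 0.61132458 -0.32357845  0.06226791]
72.09555249375181
0 [0.647 0.051 0.253] {'dx': 3.6, 'dy': 37.4, 'dz': 19.1, 'ax': 0.0, 'ay': 0.2, 'az': 54.6}
15 [0.643 0.038 0.272] {'dx': 3.3, 'dy': 36.6, 'dz': 21.0, 'ax': 11.0, 'ay': -10.8, 'az': 54.3}
   rel level {'dx': -0.3, 'dy': -0.8, 'dz': 1.9, 'ax': 14.3, 'ay': -4.6, 'az': -0.0}
30 [0.638 0.021 0.287] {'dx': 2.9, 'dy': 35.4, 'dz': 22.7, 'ax': 22.0, 'ay': -21.9, 'az': 53.3}
   rel level {'dx': -0.7, 'dy': -2.1, 'dz': 3.6, 'ax': 28.5, 'ay': -9.2, 'az': -0.0}
40 [0.634 0.008 0.294] {'dx': 2.6, 'dy': 34.3, 'dz': 23.6, 'ax': 29.3, 'ay': -29.2, 'az': 52.3}
   rel level {'dx': -1.0, 'dy': -3.1, 'dz': 4.5, 'ax': 38.1, 'ay': -12.3, 'az': -0.0}
45 [0.631 0.001 0.296] {'dx': 2.4, 'dy': 33.8, 'dz': 24.0, 'ax': 32.9, 'ay': -32.9, 'az': 51.7}
   rel level {'dx': -1.2, 'dy': -3.7, 'dz': 4.9, 'ax': 42.8, 'ay': -13.8, 'az': -0.0}
50 [ 0.629 -0.006  0.298] {'dx': 2.2, 'dy': 33.2, 'dz': 24.3, 'ax': 36.6, 'ay': -36.6, 'az': 51.1}
   rel level {'dx': -1.4, 'dy': -4.3, 'dz': 5.2, 'ax': 47.6, 'ay': -15.4, 'az': -0.0}
55 [ 0.627 -0.013  0.3  ] {'dx': 2.0, 'dy': 32.5, 'dz': 24.5, 'ax': 40.2, 'ay': -40.2, 'az': 50.3}
   rel level {'dx': -1.6, 'dy': -4.9, 'dz': 5.4, 'ax': 52.3, 'ay': -16.9, 'az': -0.0}
60 [ 0.624 -0.02   0.3  ] {'dx': 1.8, 'dy': 31.9, 'dz': 24.7, 'ax': 43.8, 'ay': -43.9, 'az': 49.5}
   rel level {'dx': -1.8, 'dy': -5.5, 'dz': 5.6, 'ax': 57.1, 'ay': -18.4, 'az': -0.0}
```

Gripped, with width 11.6 mm. Lifting gently and turning the yaw.

```bash
python3 -m handwheel '[{"dx":0,"dy":0,"dz":0.7,"ax":0,"ay":0,"az":0,"jaw":0},{"dx":0,"dy":0,"dz":2,"ax":0,"ay":0,"az":0,"jaw":0},{"dx":0,"dy":0,"dz":4.5,"ax":0,"ay":0,"az":2,"jaw":0},{"dx":0,"dy":0,"dz":7.5,"ax":0,"ay":0,"az":6,"jaw":0},{"dx":0,"dy":0,"dz":10.5,"ax":0,"ay":0,"az":11,"jaw":0},{"dx":0,"dy":0,"dz":13.5,"ax":0,"ay":0,"az":16,"jaw":0},{"dx":0,"dy":0,"dz":16.5,"ax":0,"ay":0,"az":21,"jaw":0},{"dx":0,"dy":0,"dz":19,"ax":0,"ay":0,"az":26,"jaw":0},{"dx":0,"dy":0,"dz":21,"ax":0,"ay":0,"az":31,"jaw":0},{"dx":0,"dy":0,"dz":22,"ax":0,"ay":0,"az":36,"jaw":0},{"dx":0,"dy":0,"dz":22.5,"ax":0,"ay":0,"az":41,"jaw":0},{"dx":0,"dy":0,"dz":22.5,"ax":0,"ay":0,"az":46,"jaw":0},{"dx":0,"dy":0,"dz":22.5,"ax":0,"ay":0,"az":50,"jaw":0},{"dx":0,"dy":0,"dz":22.5,"ax":0,"ay":0,"az":53,"jaw":0},{"dx":0,"dy":0,"dz":22.5,"ax":0,"ay":0,"az":54.6,"jaw":0},{"dx":0,"dy":0,"dz":22.5,"ax":0,"ay":0,"az":54.6,"jaw":0}]' 60
python3 - <<'E'
from d import *
from plant import optics
import cv2
yaw=72.1
G=st([.010,0,.212])+.078*xs+[0,0,.041]
print(delta(p0,q0,*sc(yaw,0,G)))
a=optics.snapshot("scene")["image"][120:330,200:440]; b=optics.snapshot("top")["image"][150:290,230:390]
cv2.imwrite("pics/l1.png",np.hstack([cv2.resize(a,(400,350)),cv2.resize(b,(400,350))])[:,:,::-1])
E
```

```text
time_s: 20.27
ee_pos: [0.6096, -0.3221, 0.2664]
orientation: [0.699, -0.11, 0.109, -0.698]
wrist_force: [-0.3, -0.4, -1.1]
width: 0.0116
20.2667 [-0.59  0.58  0.3   1.29 -0.    1.29] [ 0.6096 -0.3221  0.2664] F [-0.3 -0.4 -1.1] 0.0116
grasp pt rel wheel (stand) [-278.4 -180.9  170.4] r 326.4 phi 58.5
{'dx': 3.8, 'dy': 37.3, 'dz': -3.2, 'ax': 0.0, 'ay': -0.0, 'az': -0.1}
```

View pics/l1.png

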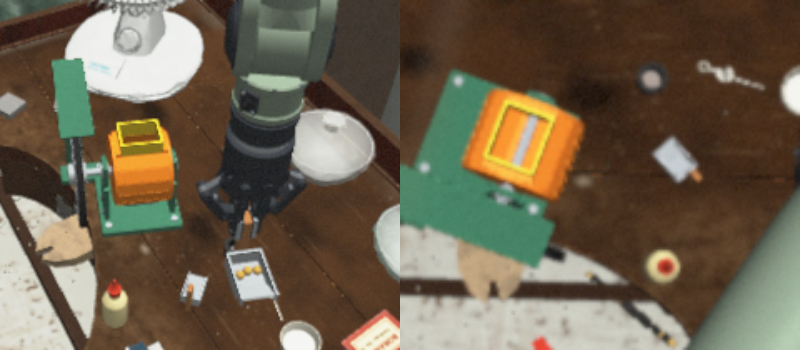

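The scene crop shows the scoop held level with three balls at (248,270) and the collar open upward at (140,135). Carrying it over now.

```bash
python3 -m handwheel '[{"dx":0.1,"dy":0.6,"dz":0,"ax":0,"ay":0,"az":0,"jaw":0},{"dx":0.3,"dy":2,"dz":0,"ax":0,"ay":0,"az":0,"jaw":0},{"dx":0.5,"dy":4.2,"dz":0,"ax":0,"ay":0,"az":0,"jaw":0},{"dx":0.8,"dy":7,"dz":0,"ax":0,"ay":0,"az":0,"jaw":0},{"dx":1.2,"dy":10,"dz":0,"ax":0,"ay":0,"az":0,"jaw":0},{"dx":1.6,"dy":13,"dz":0,"ax":0,"ay":0,"az":0,"jaw":0},{"dx":2,"dy":16,"dz":0,"ax":0,"ay":0,"az":0,"jaw":0},{"dx":2.3,"dy":19,"dz":0,"ax":0,"ay":0,"az":0,"jaw":0},{"dx":2.6,"dy":22,"dz":0,"ax":0,"ay":0,"az":0,"jaw":0},{"dx":2.9,"dy":25,"dz":0,"ax":0,"ay":0,"az":0,"jaw":0},{"dx":3.2,"dy":28,"dz":0,"ax":0,"ay":0,"az":0,"jaw":0},{"dx":3.4,"dy":31,"dz":0,"ax":0,"ay":0,"az":0,"jaw":0},{"dx":3.6,"dy":33.5,"dz":0,"ax":0,"ay":0,"az":0,"jaw":0},{"dx":3.7,"dy":35.5,"dz":0,"ax":0,"ay":0,"az":0,"jaw":0},{"dx":3.8,"dy":36.7,"dz":-0.5,"ax":0,"ay":0,"az":0,"jaw":0},{"dx":3.8,"dy":37.3,"dz":-1,"ax":0,"ay":0,"az":0,"jaw":0},{"dx":3.8,"dy":37.3,"dz":-2,"ax":0,"ay":0,"az":0,"jaw":0},{"dx":3.8,"dy":37.3,"dz":-2,"ax":0,"ay":0,"az":0,"jaw":0},{"dx":3.8,"dy":37.3,"dz":-2,"ax":0,"ay":0,"az":0,"jaw":0}]' 60
python3 - <<'E'
from d import *
from plant import optics
import cv2
G=st([.010,0,.212])+.078*xs+[0,0,.041]
print(delta(p0,q0,*sc(72.1,0,G)))
sa=optics.snapshot("scene"); sb=optics.snapshot("top")
lips=[st([.010,y,.225]) for y in(-.023,.023)]
print([proj(s,l).round(1).tolist() for s in(sa,sb) for l in lips])
a=sa["image"][140:290,210:360]; b=sb["image"][150:270,220:340]
cv2.imwrite("pics/l2.png",np.hstack([cv2.resize(a,(400,400)),cv2.resize(b,(400,400))])[:,:,::-1])
E
```

```text
time_s: 21.95
ee_pos: [0.6469, 0.0496, 0.2439]
orientation: [0.699, -0.112, 0.109, -0.698]
wrist_force: [-0.1, -0.0, -2.0]
width: 0.0111
21.95 [-0.04  0.51  0.12  1.19 -0.    1.85] [0.6469 0.0496 0.2439] F [-0.1 -0.  -2. ] 0.0111
grasp pt rel wheel (stand) [  86.7 -102.2  147.9] r 171.5 phi -30.4
{'dx': 0.0, 'dy': 0.1, 'dz': -1.0, 'ax': 0.0, 'ay': -0.2, 'az': 0.1}
[[292.0, 186.9], [274.6, 188.8], [278.2, 194.0], [272.3, 210.4]]
```

View pics/l2.png

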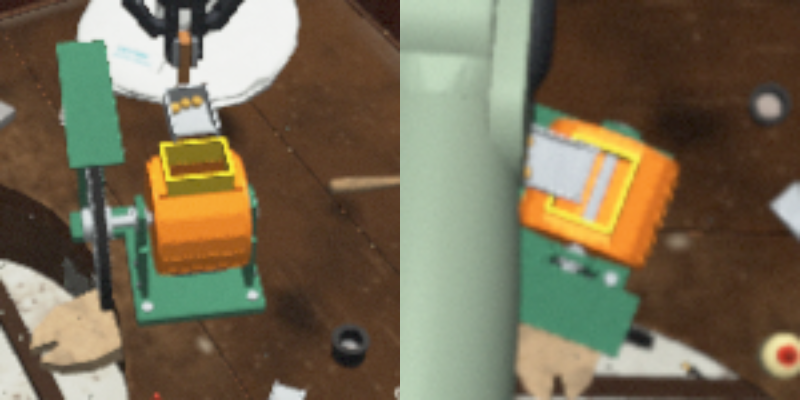

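The top crop shows the lip corners at about (605,150) and (580,200), inside the collar laterally. The lip is about 6 mm further forward than modelled, so I'll use a 72 mm lever. All three balls are still aboard.

Run:
```python
from d import *
hx,hz=.072,.041
for tip in (0,10,20,26,32,38,44,50,56,62):
    t=np.radians(tip); dx=np.cos(t)*hx-np.sin(t)*hz; dz=np.sin(t)*hx+np.cos(t)*hz
    G=st([.010,0,.214])+dx*xs+[0,0,dz]; print(tip,delta(p0,q0,*sc(72.1,tip,G)))
```

```text
22.05 [-0.04  0.51  0.12  1.19 -0.    1.85] [0.6477 0.0494 0.2451] F [ 0.5 -0.  -1.9] 0.0111
grasp pt rel wheel (stand) [  86.8 -103.   149.1] r 172.5 phi -30.2
0 {'dx': -0.2, 'dy': -0.4, 'dz': -0.9, 'ax': 0.0, 'ay': -0.1, 'az': 0.1}
10 {'dx': -0.4, 'dy': -0.9, 'dz': 0.3, 'ax': 9.5, 'ay': -3.2, 'az': 0.1}
20 {'dx': -0.6, 'dy': -1.6, 'dz': 1.4, 'ax': 19.1, 'ay': -6.2, 'az': 0.1}
26 {'dx': -0.7, 'dy': -2.0, 'dz': 2.0, 'ax': 24.8, 'ay': -8.1, 'az': 0.1}
32 {'dx': -0.9, 'dy': -2.6, 'dz': 2.6, 'ax': 30.5, 'ay': -9.9, 'az': 0.1}
38 {'dx': -1.1, 'dy': -3.2, 'dz': 3.1, 'ax': 36.2, 'ay': -11.8, 'az': 0.1}
44 {'dx': -1.3, 'dy': -3.8, 'dz': 3.5, 'ax': 41.9, 'ay': -13.6, 'az': 0.1}
50 {'dx': -1.5, 'dy': -4.5, 'dz': 3.8, 'ax': 47.6, 'ay': -15.5, 'az': 0.0}
56 {'dx': -1.8, 'dy': -5.2, 'dz': 4.1, 'ax': 53.3, 'ay': -17.3, 'az': 0.0}
62 {'dx': -2.0, 'dy': -5.9, 'dz': 4.3, 'ax': 59.0, 'ay': -19.2, 'az': 0.0}
```

Sign slip: a lip further forward means a longer lever. I'll recompute with hx=81 mm and the lip target at +13.

Run:
```python
from d import *
hx,hz=.081,.041
for tip in (0,10,20,26,32,38,44,50,56,62):
    t=np.radians(tip); dx=np.cos(t)*hx-np.sin(t)*hz; dz=np.sin(t)*hx+np.cos(t)*hz
    G=st([.013,0,.214])+dx*xs+[0,0,dz]; print(tip,delta(p0,q0,*sc(72.1,tip,G)))
```

```text
22.05 [-0.04  0.51  0.12  1.19 -0.    1.85] [0.6477 0.0494 0.2451] F [ 0.5 -0.  -1.9] 0.0111
grasp pt rel wheel (stand) [  86.8 -103.   149.1] r 172.5 phi -30.2
0 {'dx': 0.2, 'dy': 0.7, 'dz': -0.9, 'ax': 0.0, 'ay': -0.1, 'az': 0.1}
10 {'dx': -0.0, 'dy': 0.2, 'dz': 0.5, 'ax': 9.5, 'ay': -3.2, 'az': 0.1}
20 {'dx': -0.2, 'dy': -0.5, 'dz': 1.7, 'ax': 19.1, 'ay': -6.2, 'az': 0.1}
26 {'dx': -0.4, 'dy': -1.0, 'dz': 2.4, 'ax': 24.8, 'ay': -8.1, 'az': 0.1}
32 {'dx': -0.6, 'dy': -1.6, 'dz': 3.0, 'ax': 30.5, 'ay': -9.9, 'az': 0.1}
38 {'dx': -0.8, 'dy': -2.2, 'dz': 3.6, 'ax': 36.2, 'ay': -11.8, 'az': 0.1}
44 {'dx': -1.0, 'dy': -2.9, 'dz': 4.1, 'ax': 41.9, 'ay': -13.6, 'az': 0.1}
50 {'dx': -1.3, 'dy': -3.6, 'dz': 4.5, 'ax': 47.6, 'ay': -15.5, 'az': 0.0}
56 {'dx': -1.5, 'dy': -4.4, 'dz': 4.8, 'ax': 53.3, 'ay': -17.3, 'az': 0.0}
62 {'dx': -1.8, 'dy': -5.2, 'dz': 5.1, 'ax': 59.0, 'ay': -19.2, 'az': 0.0}
```

```bash
python3 -m handwheel '[{"dx":0.2,"dy":0.6,"dz":-0.3,"ax":0,"ay":0,"az":0,"jaw":0},{"dx":0.1,"dy":0.4,"dz":0,"ax":5,"ay":-1.6,"az":0,"jaw":0},{"dx":0,"dy":0.2,"dz":0.5,"ax":9.5,"ay":-3.2,"az":0,"jaw":0},{"dx":-0.1,"dy":-0.1,"dz":1.1,"ax":14.3,"ay":-4.7,"az":0,"jaw":0},{"dx":-0.2,"dy":-0.5,"dz":1.7,"ax":19.1,"ay":-6.2,"az":0,"jaw":0},{"dx":-0.2,"dy":-0.5,"dz":1.7,"ax":19.1,"ay":-6.2,"az":0,"jaw":0},{"dx":-0.2,"dy":-0.5,"dz":1.7,"ax":19.1,"ay":-6.2,"az":0,"jaw":0}]' 60
python3 - <<'E'
from d import *
from plant import optics
import cv2
sa=optics.snapshot("scene"); sb=optics.snapshot("top")
pts=[st([.013,y,.214]) for y in(-.023,.023)]+[st([x,y,.19]) for x in(-.025,.025) for y in (-.03,.03)]
print([proj(s,l).round(1).tolist() for s in(sa,sb) for l in pts])
a=sa["image"][160:220,240:315]; b=sb["image"][175:235,245:320]
cv2.imwrite("pics/l3.png",np.hstack([cv2.resize(a,(400,320),interpolation=cv2.INTER_CUBIC),cv2.resize(b,(400,320),interpolation=cv2.INTER_CUBIC)])[:,:,::-1])
E
```

```text
time_s: 22.63
ee_pos: [0.6458, 0.0439, 0.2625]
orientation: [-0.567, 0.09, -0.128, 0.809]
wrist_force: [0.6, 0.0, -2.4]
width: 0.0111
22.6333 [-0.21  0.43  0.    1.1   0.35  1.68] [0.6458 0.0439 0.2625] F [ 0.6  0.  -2.4] 0.0111
grasp pt rel wheel (stand) [  74.5 -102.9  165.3] r 181.4 phi -24.3
[[291.6, 189.2], [274.4, 191.1], [296.8, 205.4], [274.1, 208.0], [293.1, 192.6], [271.1, 195.1], [277.1, 194.2], [271.3, 210.4], [291.1, 197.6], [283.8, 218.4], [273.7, 191.5], [266.3, 212.3]]
```

View pics/l3.png

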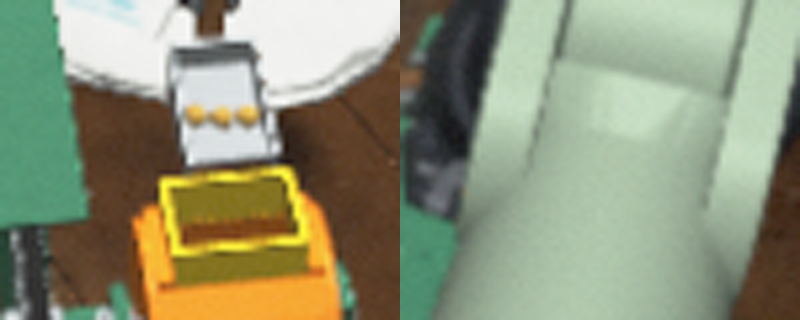

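The scene crop shows the lip corners at (183,167) and (282,158), matching the model to about 1 px, with the balls at the foot of the ramp. Arm links block the top view. Now a slow pour.

```bash
python3 -m handwheel '[{"dx":-0.1,"dy":-0.2,"dz":0.3,"ax":5.7,"ay":-1.9,"az":0,"jaw":0},{"dx":-0.2,"dy":-0.4,"dz":0.5,"ax":7.6,"ay":-2.5,"az":0,"jaw":0},{"dx":-0.2,"dy":-0.6,"dz":0.7,"ax":9.5,"ay":-3.1,"az":0,"jaw":0},{"dx":-0.2,"dy":-0.7,"dz":0.8,"ax":10.4,"ay":-3.4,"az":0,"jaw":0},{"dx":-0.3,"dy":-0.8,"dz":0.9,"ax":11.4,"ay":-3.7,"az":0,"jaw":0},{"dx":-0.3,"dy":-0.9,"dz":1.0,"ax":12.3,"ay":-4,"az":0,"jaw":0},{"dx":-0.4,"dy":-1,"dz":1.1,"ax":13.3,"ay":-4.3,"az":0,"jaw":0},{"dx":-0.4,"dy":-1,"dz":1.1,"ax":13.3,"ay":-4.3,"az":0,"jaw":0},{"dx":-0.4,"dy":-1.1,"dz":1.2,"ax":14.3,"ay":-4.6,"az":0,"jaw":0},{"dx":-0.4,"dy":-1.2,"dz":1.3,"ax":15.2,"ay":-5,"az":0,"jaw":0},{"dx":-0.4,"dy":-1.2,"dz":1.3,"ax":15.2,"ay":-5,"az":0,"jaw":0},{"dx":-0.5,"dy":-1.4,"dz":1.5,"ax":17.1,"ay":-5.6,"az":0,"jaw":0},{"dx":-0.5,"dy":-1.4,"dz":1.5,"ax":17.1,"ay":-5.6,"az":0,"jaw":0},{"dx":-0.6,"dy":-1.7,"dz":1.7,"ax":20,"ay":-6.5,"az":0,"jaw":0},{"dx":-0.7,"dy":-2.1,"dz":2,"ax":22.8,"ay":-7.4,"az":0,"jaw":0},{"dx":-1,"dy":-2.8,"dz":2.4,"ax":28.5,"ay":-9.3,"az":0,"jaw":0},{"dx":-1.2,"dy":-3.6,"dz":2.7,"ax":34.2,"ay":-11.1,"az":0,"jaw":0},{"dx":-1.2,"dy":-3.6,"dz":2.7,"ax":34.2,"ay":-11.1,"az":0,"jaw":0},{"dx":-1.2,"dy":-3.6,"dz":2.7,"ax":34.2,"ay":-11.1,"az":0,"jaw":0},{"dx":-1.2,"dy":-3.6,"dz":2.7,"ax":34.2,"ay":-11.1,"az":0,"jaw":0}]' 60
python3 - <<'E'
from d import *
from plant import optics
import cv2
sa=optics.snapshot("scene")
for l in("ball0_center","scoop","port"):print(l,[(np.round(d["point"],3).tolist(),round(d["p"],2)) for d in optics.pinpoint("scene",l)][:4])
a=sa["image"][140:260,230:350]
cv2.imwrite("pics/l4.png",cv2.resize(a,(560,560),interpolation=cv2.INTER_CUBIC)[:,:,::-1])
E
```

```text
time_s: 24.4
ee_pos: [0.6342, 0.0097, 0.2895]
orientation: [-0.29, 0.045, -0.149, 0.944]
wrist_force: [-0.4, 0.4, -1.4]
width: 0.0113
24.4 [-0.51  0.54 -0.07  1.25  0.95  1.22] [0.6342 0.0097 0.2895] F [-0.4  0.4 -1.4] 0.0113
grasp pt rel wheel (stand) [  29.1 -102.3  185.1] r 187.4 phi -8.9
ball0_center []
scoop [([0.638, 0.021, 0.234], 0.61), ([0.613, -0.227, -0.001], 0.52)]
port [([0.623, -0.031, 0.189], 0.84), ([0.502, -0.061, 0.254], 0.26)]
```

View pics/l4.png

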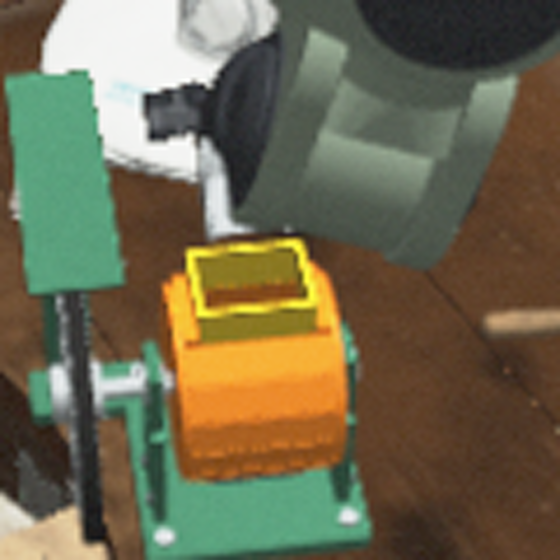

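No ball shows outside in the scene crop: the collar is at (250,285), and the scoop lip is just behind it at (230,225). I'll level the scoop, raised, and look into the barrel and the tray.

```bash
python3 -m handwheel '[{"dx":0.2,"dy":0.5,"dz":0.3,"ax":-5.7,"ay":1.9,"az":0,"jaw":0},{"dx":0.4,"dy":1.1,"dz":0.3,"ax":-11.4,"ay":3.7,"az":0,"jaw":0},{"dx":0.6,"dy":1.7,"dz":0.3,"ax":-17.1,"ay":5.6,"az":0,"jaw":0},{"dx":0.8,"dy":2.4,"dz":0.3,"ax":-22.8,"ay":7.4,"az":0,"jaw":0},{"dx":1,"dy":3,"dz":0,"ax":-28.5,"ay":9.3,"az":0,"jaw":0},{"dx":1.2,"dy":3.6,"dz":0,"ax":-34.2,"ay":11.1,"az":0,"jaw":0},{"dx":1.3,"dy":3.8,"dz":0,"ax":-40,"ay":13,"az":0,"jaw":0},{"dx":1.4,"dy":4,"dz":0,"ax":-46,"ay":15,"az":0,"jaw":0},{"dx":1.4,"dy":4,"dz":0,"ax":-53.3,"ay":17.3,"az":0,"jaw":0},{"dx":1.4,"dy":4,"dz":0,"ax":-53.3,"ay":17.3,"az":0,"jaw":0},{"dx":1.4,"dy":4,"dz":0,"ax":-53.3,"ay":17.3,"az":0,"jaw":0}]' 60
python3 - <<'E'
from d import *
print(delta(p0,q0,*sc(72.1,0,[.6105,-.322,.285])),delta(p0,q0,*sc(17.5,0,[.6113,-.3236,.0623])))
E
```

```text
time_s: 25.52
ee_pos: [0.648, 0.0528, 0.2897]
orientation: [-0.698, 0.108, -0.108, 0.699]
wrist_force: [-0.3, -0.5, -1.8]
width: 0.0111
25.5167 [-0.03  0.49  0.21  1.29  0.    1.85] [0.648  0.0528 0.2897] F [-0.3 -0.5 -1.8] 0.0111
grasp pt rel wheel (stand) [  90.1 -102.3  193.7] r 213.6 phi -24.9
{'dx': -3.7, 'dy': -37.5, 'dz': -2.4, 'ax': -0.1, 'ay': 0.0, 'az': -0.3} {'dx': -3.7, 'dy': -37.6, 'dz': -24.6, 'ax': -0.1, 'ay': 0.1, 'az': -54.9}
```

```bash
python3 -m handwheel '[{"dx":-0.1,"dy":-1,"dz":0,"ax":0,"ay":0,"az":0,"jaw":0},{"dx":-0.3,"dy":-4,"dz":0,"ax":0,"ay":0,"az":0,"jaw":0},{"dx":-0.7,"dy":-7.5,"dz":0,"ax":0,"ay":0,"az":0,"jaw":0},{"dx":-1,"dy":-11,"dz":0,"ax":0,"ay":0,"az":0,"jaw":0},{"dx":-1.4,"dy":-14.5,"dz":0,"ax":0,"ay":0,"az":0,"jaw":0},{"dx":-1.8,"dy":-18,"dz":0,"ax":0,"ay":0,"az":0,"jaw":0},{"dx":-2.2,"dy":-22,"dz":0,"ax":0,"ay":0,"az":0,"jaw":0},{"dx":-2.6,"dy":-26,"dz":0,"ax":0,"ay":0,"az":0,"jaw":0},{"dx":-3,"dy":-30,"dz":0,"ax":0,"ay":0,"az":-6,"jaw":0},{"dx":-3.4,"dy":-33,"dz":0,"ax":0,"ay":0,"az":-12,"jaw":0},{"dx":-3.6,"dy":-36,"dz":0,"ax":0,"ay":0,"az":-18,"jaw":0},{"dx":-3.7,"dy":-37.5,"dz":-1,"ax":0,"ay":0,"az":-24,"jaw":0},{"dx":-3.7,"dy":-37.5,"dz":-3,"ax":0,"ay":0,"az":-30,"jaw":0},{"dx":-3.7,"dy":-37.6,"dz":-6,"ax":0,"ay":0,"az":-36,"jaw":0},{"dx":-3.7,"dy":-37.6,"dz":-9,"ax":0,"ay":0,"az":-42,"jaw":0},{"dx":-3.7,"dy":-37.6,"dz":-12,"ax":0,"ay":0,"az":-48,"jaw":0},{"dx":-3.7,"dy":-37.6,"dz":-15,"ax":0,"ay":0,"az":-54.9,"jaw":0},{"dx":-3.7,"dy":-37.6,"dz":-15,"ax":0,"ay":0,"az":-54.9,"jaw":0},{"dx":-3.7,"dy":-37.6,"dz":-15,"ax":0,"ay":0,"az":-54.9,"jaw":0}]' 60
python3 - <<'E'
from d import *
from plant import optics
import cv2
print(delta(p0,q0,*sc(17.5,0,[.6113,-.3236,.0623])))
sa=optics.snapshot("scene"); sb=optics.snapshot("top")
for c in("scene","top"):
  for l in("ball0_center","scoop","port"):print(c,l,[(np.round(d["point"],3).tolist(),round(d["p"],2)) for d in optics.pinpoint(c,l)][:4])
a=sa["image"][230:360,270:400]; b=sb["image"][170:240,245:315]
cv2.imwrite("pics/e1.png",np.hstack([cv2.resize(x,(400,400),interpolation=cv2.INTER_CUBIC) for x in(a,b)])[:,:,::-1])
E
```

```text
time_s: 27.1
ee_pos: [0.608, -0.3271, 0.138]
orientation: [-0.569, 0.421, -0.418, 0.569]
wrist_force: [0.5, -0.4, -1.0]
width: 0.0116
27.1 [-0.6   0.66  0.1   1.02  0.    2.24] [ 0.608  -0.3271  0.138 ] F [ 0.5 -0.4 -1. ] 0.0116
grasp pt rel wheel (stand) [-283.7 -181.1   42. ] r 286.8 phi 81.6
{'dx': 0.3, 'dy': 0.4, 'dz': -9.5, 'ax': -0.2, 'ay': -0.2, 'az': 0.3}
scene ball0_center []
scene scoop [([0.57, -0.336, 0.094], 0.97), ([0.613, -0.228, 0.001], 0.57)]
scene port [([0.62, -0.03, 0.188], 0.97)]
top ball0_center []
top scoop [([0.573, -0.341, 0.101], 0.54), ([0.613, -0.229, 0.002], 0.46)]
top port [([0.62, -0.026, 0.188], 0.81)]
```

View pics/e1.png

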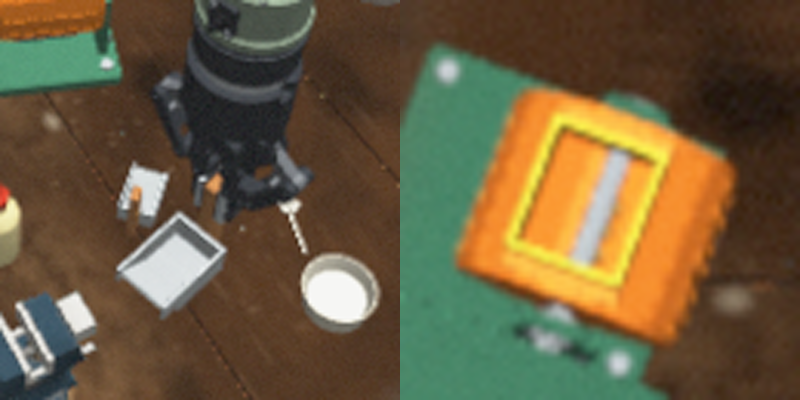

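The scene crop shows the scoop tray empty at (172,265), and the top crop shows the opening still up. The balls aren't visible; they are presumably hidden below the axle. Lowering and releasing.

```bash
python3 -m handwheel '[{"dx":0.3,"dy":0.4,"dz":-2.5,"ax":0,"ay":0,"az":0,"jaw":0},{"dx":0.3,"dy":0.4,"dz":-5,"ax":0,"ay":0,"az":0,"jaw":0},{"dx":0.3,"dy":0.4,"dz":-7,"ax":0,"ay":0,"az":0,"jaw":0},{"dx":0.3,"dy":0.4,"dz":-8.3,"ax":0,"ay":0,"az":0,"jaw":0},{"dx":0.3,"dy":0.4,"dz":-9,"ax":0,"ay":0,"az":0,"jaw":0},{"dx":0.3,"dy":0.4,"dz":-9.3,"ax":0,"ay":0,"az":0,"jaw":0},{"dx":0.3,"dy":0.4,"dz":-9.5,"ax":0,"ay":0,"az":0,"jaw":0},{"dx":0.3,"dy":0.4,"dz":-9.5,"ax":0,"ay":0,"az":0,"jaw":0},{"dx":0.3,"dy":0.4,"dz":-9.5,"ax":0,"ay":0,"az":0,"jaw":0}]' 60; python3 d.py
```

```text
time_s: 28.25
ee_pos: [0.6145, -0.3228, 0.0456]
orientation: [-0.569, 0.419, -0.42, 0.569]
wrist_force: [-0.6, -0.4, -1.2]
width: 0.0113
28.25 [-0.59  0.74  0.01  0.84  0.    2.25] [ 0.6145 -0.3228  0.0456] F [-0.6 -0.4 -1.2] 0.0113
grasp pt rel wheel (stand) [-277.7 -185.8  -50.4] r 282.2 phi 100.3
```

```bash
python3 -m handwheel '[{"dx":0,"dy":0,"dz":-0.1,"ax":0,"ay":0,"az":0,"jaw":0},{"dx":0,"dy":0,"dz":-0.2,"ax":0,"ay":0,"az":0,"jaw":0},{"dx":0,"dy":0,"dz":-0.2,"ax":0,"ay":0,"az":0,"jaw":0},{"dx":0,"dy":0,"dz":-0.2,"ax":0,"ay":0,"az":0,"jaw":0}]' 60; python3 d.py
```

```text
time_s: 28.58
ee_pos: [0.6143, -0.3227, 0.0433]
orientation: [-0.569, 0.419, -0.42, 0.569]
wrist_force: [-0.6, -0.1, 2.7]
width: 0.0111
28.5833 [-0.59  0.74  0.01  0.83  0.    2.25] [ 0.6143 -0.3227  0.0433] F [-0.6 -0.1  2.7] 0.0111
grasp pt rel wheel (stand) [-277.6 -185.6  -52.7] r 282.5 phi 100.8
```

It's on the bench (+2.7 N). Releasing and backing straight up.

```bash
python3 -m handwheel '[{"dx":0,"dy":0,"dz":0,"ax":0,"ay":0,"az":0,"jaw":0.15},{"dx":0,"dy":0,"dz":0,"ax":0,"ay":0,"az":0,"jaw":0.3},{"dx":0,"dy":0,"dz":0,"ax":0,"ay":0,"az":0,"jaw":0.5},{"dx":0,"dy":0,"dz":0,"ax":0,"ay":0,"az":0,"jaw":0.6},{"dx":0,"dy":0,"dz":0,"ax":0,"ay":0,"az":0,"jaw":0.6},{"dx":0,"dy":0,"dz":2,"ax":0,"ay":0,"az":0,"jaw":0.6},{"dx":0,"dy":0,"dz":5,"ax":0,"ay":0,"az":0,"jaw":0.6},{"dx":0,"dy":0,"dz":8,"ax":0,"ay":0,"az":0,"jaw":0.6},{"dx":0,"dy":0,"dz":12,"ax":0,"ay":0,"az":0,"jaw":0.6},{"dx":0,"dy":0,"dz":16,"ax":0,"ay":0,"az":0,"jaw":0.6},{"dx":-3,"dy":0,"dz":20,"ax":0,"ay":0,"az":0,"jaw":0.6},{"dx":-7,"dy":0,"dz":22,"ax":0,"ay":0,"az":0,"jaw":0.6},{"dx":-11,"dy":0,"dz":24,"ax":0,"ay":0,"az":0,"jaw":0.6},{"dx":-15,"dy":0,"dz":26,"ax":0,"ay":0,"az":0,"jaw":0.6},{"dx":-15,"dy":0,"dz":26,"ax":0,"ay":0,"az":0,"jaw":0.6},{"dx":-15,"dy":0,"dz":26,"ax":0,"ay":0,"az":0,"jaw":0.6}]' 60
python3 - <<'E'
from d import *
from plant import optics
import cv2
sa=optics.snapshot("scene"); sb=optics.snapshot("top")
for c in("scene","top"):
  for l in("ball0_center","scoop","port","oil_bottle","flux_dish","loupe","steel_block"):print(c,l,[(np.round(d["point"],3).tolist(),round(d["p"],2)) for d in optics.pinpoint(c,l)][:2])
a=sa["image"][180:360,230:410]; b=sb["image"][175:245,245:315]
cv2.imwrite("pics/e2.png",np.hstack([cv2.resize(x,(400,400),interpolation=cv2.INTER_CUBIC) for x in(a,b)])[:,:,::-1])
E
```

```text
time_s: 29.92
ee_pos: [0.4617, -0.323, 0.3056]
orientation: [0.569, -0.419, 0.421, -0.568]
wrist_force: [1.0, -1.0, -0.1]
width: 0.0515
29.9167 [-0.74  0.31 -0.02  1.23 -0.    2.1 ] [ 0.4617 -0.323   0.3056] F [ 1.  -1.  -0.1] 0.0515
grasp pt rel wheel (stand) [-324.7  -40.4  209.6] r 386.5 phi 57.2
scene ball0_center []
scene scoop [([0.614, -0.225, -0.003], 0.77)]
scene port []
scene oil_bottle [([0.489, -0.203, -0.002], 0.71)]
scene flux_dish [([0.708, -0.375, -0.003], 0.8)]
scene loupe [([0.716, -0.192, -0.0], 0.52)]
scene steel_block [([0.514, 0.332, -0.0], 0.48), ([0.716, -0.194, -0.0], 0.42)]
top ball0_center []
top scoop [([0.582, -0.334, 0.007], 0.97), ([0.614, -0.228, 0.001], 0.6)]
top port [([0.621, -0.03, 0.191], 0.75)]
top oil_bottle [([0.487, -0.201, -0.002], 0.44)]
top flux_dish []
top loupe [([0.714, -0.187, 0.002], 0.67)]
top steel_block [([0.516, 0.329, -0.002], 0.54)]
```

View pics/e2.png

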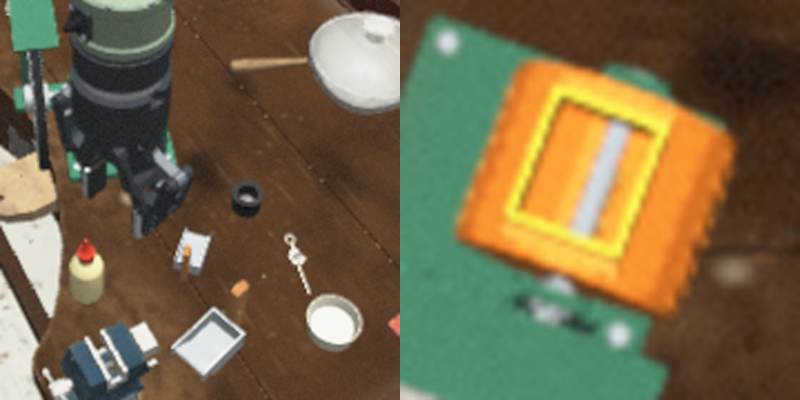

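The scene crop shows the scoop standing empty at (208,342) with its handle at (240,288), and the opening is up. Bystanders haven't moved. The balls can't be seen, since the 11 mm axle covers the barrel's lowest line. I'll do a quick stray-ball check by differencing against the first pictures, then hand in.

Run:
```python
from h import *
from plant import optics
import cv2
for c in("top","scene"):
    n=optics.snapshot(c)["image"]; o=cv2.imread(f"pics/{c}0.png")[:,:,::-1]
    def brass(i):
        h=cv2.cvtColor(np.ascontiguousarray(i),cv2.COLOR_RGB2HSV); return ((h[:,:,0]>15)&(h[:,:,0]<30)&(h[:,:,1]>95)&(h[:,:,2]>140))
    m=(brass(n)&~cv2.dilate(brass(o).astype(np.uint8),np.ones((3,3))).astype(bool)).astype(np.uint8)
    k,_,q,ce=cv2.connectedComponentsWithStats(m); print(c,[(ce[i].round(0).tolist(),int(q[i,4])) for i in range(1,k) if q[i,4]>=4])
```

```text
top [([20.0, 132.0], 5), ([29.0, 132.0], 6), ([41.0, 134.0], 4), ([28.0, 162.0], 4), ([10.0, 162.0], 4), ([35.0, 168.0], 4), ([33.0, 192.0], 4), ([44.0, 194.0], 11), ([275.0, 204.0], 110), ([285.0, 208.0], 132), ([42.0, 204.0], 6), ([26.0, 206.0], 9), ([52.0, 226.0], 4)]
scene [([336.0, 308.0], 5)]
```

```bash
python3 -c "
from plant import ticket,arm
print(arm.read_state()['time_s']); print(ticket.close_job())"
```

```text
30.8167
the job is handed in; nothing more can be done
None
```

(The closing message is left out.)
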